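Lock returned tablet tubs into the returns bin

TASK

Slide the yellow thumb latch of the grey returns bin sideways so that its sprung clear cover opens, then drop every red-lidded tablet tub standing on the cart top into an empty pocket of the bin, one tub to a pocket. Then swing the cover down until the latch has snapped home over it. Leave the white-lidded tubs and the other things on the cart top where they are, do not knock over the glass measure, and keep the tubs that are already in the bin inside it.

Things in the scene. Friction and masses are not known exactly. Their poses are not given: they have to be found in the camera images.
- bin: grey steel returns bin, fixed to the cart top, 100 mm (x) by 196 mm (y), rim 46 mm high; origin under its centre on the cart top; x points from the latch side to the hinge side. On the latch side (-x) a shelf 41 mm high reaches out to x = -100 mm, y -20 to +65 mm. Pivot ears stick out 5 mm at its ends
- pockets (a point): in the bin, centre of the pocket floor (bin frame x 0, y 0, z 4 mm). 8 pockets 44 x 44 mm, each for one tub: centres at bin x -24 and +24, y -72, -24, +24, +72 mm; outer walls 4 mm thick and 46 mm high, dividers 4 mm thick and 40 mm high. A tub fits at any yaw, or on its side, wholly below the rim. Some pockets hold a tub already
- cover (a joint): clear cover, grey frame, 104 x 196 x 6 mm, 0.1 kg. 0 = shut, its top 54 mm above the cart; 2.2 rad = open, leaning back 36 degrees past upright. Its spring (0.16 N m shut, weaker as it opens) swings it open in about 1 to 2 s once unlatched and keeps it open. Push it down by its outside near the free edge (1 to 2 N, some 5 N at the end) till the latch snaps; caught, it reads about 0 to 0.02
- cover_hinge (a point): middle of the cover's hinge line, on the bin at x = +52 mm, z = 51 mm in the bin's frame; the hinge line runs along the bin's y
- cover_edge (a point): middle of the cover's free edge, on its outer face, 104 mm from the hinge line; a small steel nose sticks out 10 mm beyond it, for the latch to hold
- latch (a joint): thumb latch on the bin's latch side, slides along the bin's +y: 0 = home (holds the cover when shut), 0.014 m = end of travel; the cover is free beyond about 0.010. A spring (2 to 4 N) brings it home when let go. Its tongue is bevelled on top: the cover, pressed shut, pushes it aside and is caught by itself
- latch_tab (a point): centre of the top of the latch's yellow thumb tab, which moves with the latch: the tab is 14 mm (bin x) by 10 mm (bin y) and stands 26 mm above the black carriage; its top is 81 mm above the cart top
- tub1: a returned tablet tub, a square white plastic box 28 x 28 mm and 34 mm tall with a red lid 11 mm deep on top; origin at its centre, z towards its lid; it does not roll; 28 to 52 g. Stands on the cart top at the start; may be absent
- tub2: a returned tablet tub, a square white plastic box 28 x 28 mm and 34 mm tall with a red lid 11 mm deep on top; origin at its centre, z towards its lid; it does not roll; 28 to 52 g. Stands on the cart top at the start; may be absent
- tub3: a returned tablet tub, a square white plastic box 28 x 28 mm and 34 mm tall with a red lid 11 mm deep on top; origin at its centre, z towards its lid; it does not roll; 28 to 52 g. Stands on the cart top at the start; may be absent
- tub4: a returned tablet tub, a square white plastic box 28 x 28 mm and 34 mm tall with a red lid 11 mm deep on top; origin at its centre, z towards its lid; it does not roll; 28 to 52 g. Stands on the cart top at the start; may be absent
- tub5: a returned tablet tub, a square white plastic box 28 x 28 mm and 34 mm tall with a red lid 11 mm deep on top; origin at its centre, z towards its lid; it does not roll; 28 to 52 g. Stands on the cart top at the start; may be absent
- tub6: a returned tablet tub, a square white plastic box 28 x 28 mm and 34 mm tall with a red lid 11 mm deep on top; origin at its centre, z towards its lid; it does not roll; 28 to 52 g. Stands on the cart top at the start; may be absent
- kept1: tablet tub, a square white plastic box 28 x 28 mm and 34 mm tall with a red lid 11 mm deep on top; origin at its centre, z towards its lid; it does not roll; 28 to 52 g. Already in one of the bin's pockets at the start; may be absent
- kept2: tablet tub, a square white plastic box 28 x 28 mm and 34 mm tall with a red lid 11 mm deep on top; origin at its centre, z towards its lid; it does not roll; 28 to 52 g. Already in one of the bin's pockets at the start; may be absent
- kept3: tablet tub, a square white plastic box 28 x 28 mm and 34 mm tall with a red lid 11 mm deep on top; origin at its centre, z towards its lid; it does not roll; 28 to 52 g. Already in one of the bin's pockets at the start; may be absent
- kept4: tablet tub, a square white plastic box 28 x 28 mm and 34 mm tall with a red lid 11 mm deep on top; origin at its centre, z towards its lid; it does not roll; 28 to 52 g. Already in one of the bin's pockets at the start; may be absent
- white1: tablet tub, a square white plastic box 28 x 28 mm and 34 mm tall with a white lid 11 mm deep on top; origin at its centre, z towards its lid; it does not roll; 28 to 52 g. Stands on the cart top and stays there
- white2: tablet tub, a square white plastic box 28 x 28 mm and 34 mm tall with a white lid 11 mm deep on top; origin at its centre, z towards its lid; it does not roll; 28 to 52 g. Stands on the cart top and stays there
- spacer: clear inhaler spacer lying on its side, 130 x 44 mm, 44 mm high, origin under its centre, bystander
- pen_case: red pen-injector case, 160 x 36 x 22 mm, origin under its centre, bystander
- measure: fluted glass medicine measure, 44 mm across, 68 mm tall, origin under its centre, bystander
- scoop: stainless pill scoop, 150 x 44 mm, 16 mm high, origin underneath near its middle, bystander
Mind the look-alikes: they are no part of the job. What is shaped like the tub1 but purple is not meant. What is shaped like the tub4 but purple is not meant.

How it is judged (in metres and radians):
On the way, in this order (a step that is already met when the one before it is completed fails the run):
1. the thumb latch is slid aside (value of joint latch above 0.006 m), for 0.05 s.
2. the cover has sprung open (value of joint cover above 1.5 rad), for 0.2 s.
3. every red-lidded tub from the cart top is down in a pocket, with the cover open (x of tub1 in the frame of bin between -0.046 and 0.046 m and y of tub1 in the frame of bin between -0.094 and 0.094 m and z of each of tub1, tub2, tub3, tub4, tub5, tub6 in the frame of bin below 0.034 m and x of tub2 in the frame of bin between -0.046 and 0.046 m and y of tub2 in the frame of bin between -0.094 and 0.094 m and x of tub3 in the frame of bin between -0.046 and 0.046 m and y of tub3 in the frame of bin between -0.094 and 0.094 m and x of tub4 in the frame of bin between -0.046 and 0.046 m and y of tub4 in the frame of bin between -0.094 and 0.094 m and x of tub5 in the frame of bin between -0.046 and 0.046 m and y of tub5 in the frame of bin between -0.094 and 0.094 m and x of tub6 in the frame of bin between -0.046 and 0.046 m and y of tub6 in the frame of bin between -0.094 and 0.094 m and value of joint cover above 1 rad), for 0.2 s.
At the end, for the whole second after the job is handed in: red-lidded tubs at rest, each in a pocket (centre inside the walls, under 34 mm above the cart top); cover shut (under 0.035 rad), latch home (within 3 mm); tubs already in the bin still in pockets; white-lidded tubs and bystanders within 30 mm of their starts (x of tub1 in the frame of bin between -0.046 and 0.046 m and y of tub1 in the frame of bin between -0.094 and 0.094 m and z of each of tub1, tub2, tub3, tub4, tub5, tub6, kept1, kept2, kept3, kept4 in the frame of bin below 0.034 m and x of tub2 in the frame of bin between -0.046 and 0.046 m and y of tub2 in the frame of bin between -0.094 and 0.094 m and x of tub3 in the frame of bin between -0.046 and 0.046 m and y of tub3 in the frame of bin between -0.094 and 0.094 m and x of tub4 in the frame of bin between -0.046 and 0.046 m and y of tub4 in the frame of bin between -0.094 and 0.094 m and x of tub5 in the frame of bin between -0.046 and 0.046 m and y of tub5 in the frame of bin between -0.094 and 0.094 m and x of tub6 in the frame of bin between -0.046 and 0.046 m and y of tub6 in the frame of bin between -0.094 and 0.094 m and x of kept1 in the frame of bin between -0.046 and 0.046 m and y of kept1 in the frame of bin between -0.094 and 0.094 m and x of kept2 in the frame of bin between -0.046 and 0.046 m and y of kept2 in the frame of bin between -0.094 and 0.094 m and x of kept3 in the frame of bin between -0.046 and 0.046 m and y of kept3 in the frame of bin between -0.094 and 0.094 m and x of kept4 in the frame of bin between -0.046 and 0.046 m and y of kept4 in the frame of bin between -0.094 and 0.094 m and value of joint cover below 0.035 rad and value of joint latch below 0.003 m and linear speed of each of tub1, tub2, tub3, tub4, tub5, tub6 below 0.03 m/s and distance of each of white1, white2, spacer, pen_case, measure, scoop from where it was at the start of the episode below 0.03 m); the robot touches nothing.
It fails at once if the glass measure is knocked over (angle between measure's own z axis and vertical above 0.6 rad).
Of kept1, kept2, kept3, kept4 only 1 to 2 are there at a start; the rules pass over those that are not, and their reading is None.
Of tub1, tub2, tub3, tub4, tub5, tub6 only 4 to 6 are there at a start; the rules pass over those that are not, and their reading is None.
At some moment in a run one of tub1, tub2, tub3, tub4, tub5, tub6 may be knocked a few centimetres aside while the robot is not near it.
Once in a run the grip may slacken for a moment while it holds something.
It also fails if it takes over 210 s, if anything falls off the work surface, if the arm or the gripper's body presses on something with over 40 N, if the wrist force passes 120 N, or if a joint passes its speed limit or range.

ROBOT

A 6-joint arm with a two-finger parallel gripper is mounted at the origin on the work surface. World frame = base frame: x ahead of the robot, y to its left, z up, the work surface at z = 0. Lengths are in mm, angles in rad, forces in N, time in s.
With the tool pointing down it reaches from about 275 to 1000 mm from the base axis. Payload 8.4 kg.
Tool frame: the origin (TCP) lies between the finger pads; the fingertips stand r.finger_overhang ahead of it and the grasp point (between the pads) is the TCP (r.finger_overhang is the distance from the TCP to the fingertips, in mm); z points along the fingers, y is the line along which they close (so a half turn about z gives the same grasp; the last joint's range is limited). The gripper opens to 85 mm and grips with 20 to 120 N. Pads are 22 mm wide; open, the fingers measure 114 mm over their backs; the gripper's body (76 mm by 85 mm) begins 54 mm behind the grasp point. The pads swing forward as they close: fully open they stand 13 mm farther back than shut.
Start: joints at [1.19, 0.353, 1.633, -0, 1.155, -0.002], TCP at [231.127, 580.696, 218.881] pointing down, gripper open.
Joint ranges: [-2.63, 2.63], [-0.92, 2.1], [0.06, 2.66], [-1.3, 4.44], [0, 2.69], [-3.02, 3.02]. Speed limits (rad/s): [2.22, 2.22, 2.79, 3.14, 3.14, 3.14].

INTERFACE

Orientations are given as [roll, pitch, yaw] about the fixed x, y, z axes, in that order (R = Rz(yaw) Ry(pitch) Rx(roll)).
In Python, from rig import r, cams, sign_off gives the robot as it stands.
- The arm moves only by the shell command python3 -m crank 'ROWS' [FORCE]. ROWS is JSON, a list of rows, each a list of 7 numbers: the shift along the tool's x, y, z in m, then the turn, a rotation vector about the tool's x, y, z in rad, then the closure, from 0 (fully open) to 1 (shut). In form: [[dx, dy, dz, ax, ay, az, gripper], ...]. A call has 1 to 5 rows; each row is the pose to reach, as a shift and turn from the pose commanded when the call began, along the tool's axes at that moment; what a row does not reach only later rows make up. A row lasts 1/10 s, in which the tool goes at most 50 mm and 8.59 degrees, less where a joint would pass 70% of its speed; a pose out of reach is approached as far as the arm can. A call with a gripper value outside its range is refused whole. The fingers move at their own pace and stop on an object; FORCE is the grip in N (left out, the last holds). Time passes only in rows, so rows that repeat a pose let the fingers close. It gives the time, the measured TCP pose, the force, the opening and the grip force at its end, in the units of the state.
- r.sense(): the state, without advancing time (a new reading comes with each control period).
- cams.grab_frame(name): name is "side" or "top"; returns a dict with "image" (384x512x3 uint8, red, green, blue), "fx", "fy", "cx", "cy" (pixels), "position" and "orientation" of the camera in the world. Camera axes: x right, y down, z forward; pixel columns grow to the right and rows downward; lengths in mm; the calibration is good to about 2 mm. A picture is of the moment at which its call begins. There is no depth.
- sign_off(): hands the job in; it is judged then, once.
The state is a dict: "clock": time; "qpos": joint angles; "qvel": joint speeds; "joint_efforts": joint torques, N m; "eef_pos": TCP position; "tcp_rot": TCP orientation; "contact_force": force on the tool from outside, world axes, zero at the start; "wrist_torque": the same for the moment, N m; "opening": opening from 0.0 (shut) to 1.0 (fully open); "grasp_force": force on a finger pad.
Only numpy, scipy, OpenCV 4.12 (cv2) and the standard library are available. Lean on these libraries where they do the work, as an engineer would, in place of code of your own. Each camera call takes 0.05 s, during which the arm holds its last target. There are 200 camera calls.

## Working session

There is one attempt and no reset: what is moved stays moved. The work goes in short steps, Python scripts to look and compute and a shell command to move; the robot and the scene stay as the last step left them, time stands still between calls to the robot, and variables do not carry over. Pictures are saved under pics/ and viewed, at most 14 in all, crops included, and the job is handed in when it is done.

```bash
ls; mkdir -p pics
python3 - <<'E'
from rig import r,cams
import cv2
print(r.sense(), r.finger_overhang)
for n in("top","side"):
    f=cams.grab_frame(n); cv2.imwrite(f"pics/{n}0.png",cv2.cvtColor(f["image"],cv2.COLOR_RGB2BGR))
    print(n,{k:v for k,v in f.items() if k!="image"})
E
```

```text
pics
{'clock': 0.0, 'qpos': array([ 1.18956561e+00,  3.53661240e-01,  1.63412579e+00,  7.61341920e-06,
        1.15522222e+00, -2.42114271e-03]), 'qvel': array([ 2.52119281e-03, -6.49163012e-04, -4.52272903e-05,  1.48359515e-03,
        8.96555998e-04, -9.42616395e-04]), 'joint_efforts': array([-1.80356169e-04, -6.05243325e+01, -3.42060399e+01, -1.19553852e-04,
        9.41825216e-03, -7.19348463e-05]), 'eef_pos': array([230.95916967, 580.22546228, 218.15709766]), 'tcp_rot': array([-3.14017608e+00, -1.03907976e-05,  2.76277999e+00]), 'contact_force': array([ 0.34693572, -0.77003553,  0.69093237]), 'wrist_torque': array([ 0.00047325,  0.00398364, -0.00637051]), 'grasp_force': 0.0, 'opening': 1.001762465903098} 19.0
top {'fx': 443.1023651304733, 'fy': 443.1023651304733, 'cx': 256.7801459965266, 'cy': 201.87676583337134, 'position': array([ 308.38834784,   20.10319481, 1479.57067986]), 'orientation': array([-2.9665454 , -0.02805183, -1.55389331])}
side {'fx': 406.04696847627315, 'fy': 406.04696847627315, 'cx': 253.45383920621504, 'cy': 195.7488148443864, 'position': array([ 417.51216884, -757.91350035,  923.15087258]), 'orientation': array([-2.38740853,  0.01701487, -0.22642617])}
```

Run:
```python
import cv2
for n in("top","side"):
    i=cv2.imread(f"pics/{n}0.png"); cv2.imwrite(f"pics/{n}0b.png",cv2.resize(i,(800,600),interpolation=cv2.INTER_CUBIC))
```

```text
(no output)
```

View pics/top0b.png

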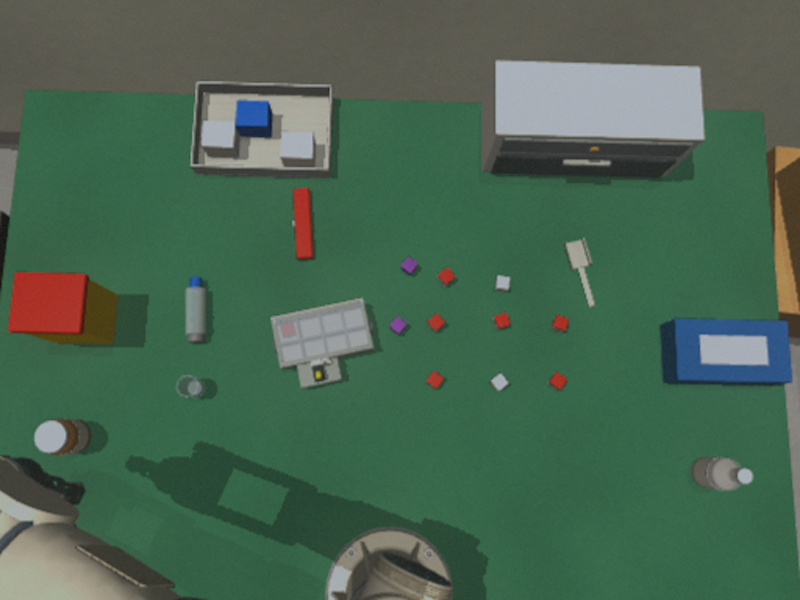

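View pics/side0b.png

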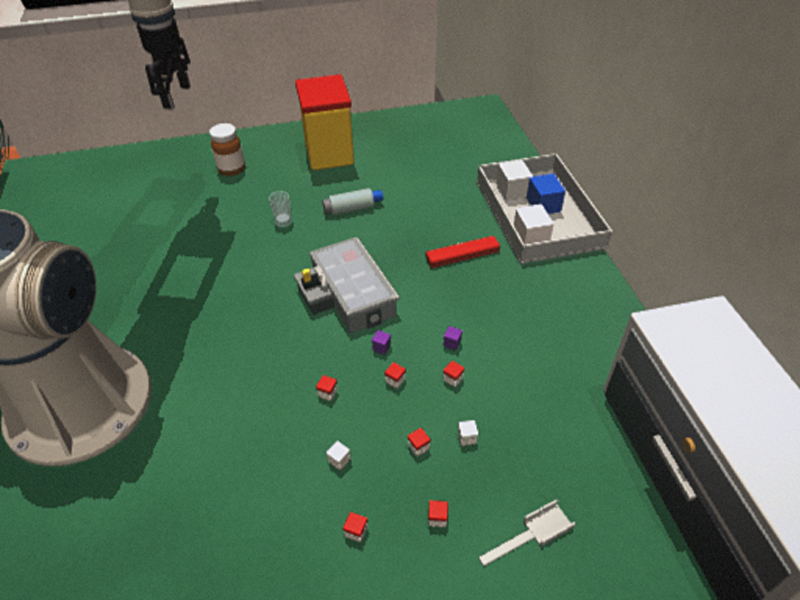

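The pictures show six red-lidded tubs, in top-view 800x600 pixels: (446,276), (437,322), (435,380), (502,320), (560,323) and (558,380). The two purple look-alikes at (409,266) and (399,325) don't fit the description. The white ones are at (503,283) and (500,382). The bin is at (322,333) with its latch at (319,375). Next I measure and confirm in an enlarged crop.

```bash
cat > h.py <<'E'
import numpy as np, cv2
from scipy.spatial.transform import Rotation as R
from rig import r,cams
def ray(f,u,v):
    d=R.from_euler('xyz',f["orientation"]).apply([(u-f["cx"])/f["fx"],(v-f["cy"])/f["fy"],1]); return f["position"],d
def plane(f,u,v,z):
    p,d=ray(f,u,v); return p+d*(z-p[2])/d[2]
def proj(f,P):
    c=R.from_euler('xyz',f["orientation"]).inv().apply(np.atleast_2d(P)-f["position"])
    return np.c_[c[:,0]/c[:,2]*f["fx"]+f["cx"],c[:,1]/c[:,2]*f["fy"]+f["cy"]]
K=8
def blobs(f,lo,hi,lo2=None,hi2=None,amin=20):
    im=cv2.resize(f["image"],None,fx=K,fy=K,interpolation=cv2.INTER_CUBIC)
    h=cv2.cvtColor(im,cv2.COLOR_RGB2HSV); m=cv2.inRange(h,lo,hi)
    if lo2: m|=cv2.inRange(h,lo2,hi2)
    return [c for c in cv2.findContours(m,cv2.RETR_EXTERNAL,cv2.CHAIN_APPROX_NONE)[0] if cv2.contourArea(c)>amin*K*K]
px=lambda c:((c.reshape(-1,2)+.5)/K-.5)
def squares(f,z,cs):
    out=[]
    for c in cs:
        W=np.array([plane(f,u,v,z)[:2] for u,v in px(c)]).astype(np.float32)
        out.append((px(c).mean(0).round(1),)+cv2.minAreaRect(W))
    return out
RED=((0,130,70),(8,255,255),(172,130,70),(180,255,255))
def go(x,y,z,yaw):
    """shift (m, tool axes) and az from the current pose; yaw in deg"""
    s=r.sense(); q=R.from_euler('xyz',s["tcp_rot"]); t=R.from_euler('xyz',[np.pi,0,np.radians(yaw)])
    print(np.round(q.inv().apply(np.array([x,y,z])-s["eef_pos"])/1000,4),(q.inv()*t).as_rotvec().round(3))
E
python3 - <<'E'
from h import *
f=cams.grab_frame("top");g=cams.grab_frame("side")
for n,F,z in(("top",f,34),("side",g,34)):
    for p,c,s,a in squares(F,z,blobs(F,*RED)): print(n,p,np.round(c,1),np.round(s,1),round(a,1))
Y=((22,140,90),(34,255,255))
for F in(f,g):
    for c in blobs(F,*Y,amin=3): print("yel",px(c).mean(0),plane(F,*px(c).mean(0),81).round(1),cv2.contourArea(c)/64)
a=cv2.resize(f["image"][180:260,165:250],None,fx=4.6,fy=4.6,interpolation=cv2.INTER_CUBIC)
b=cv2.resize(g["image"][145:225,180:265],None,fx=4.6,fy=4.6,interpolation=cv2.INTER_CUBIC)
c=cv2.resize(f["image"][160:255,240:370],(391,230),interpolation=cv2.INTER_CUBIC)
d=np.vstack([np.hstack([a,b]),cv2.copyMakeBorder(c,0,0,0,391,cv2.BORDER_CONSTANT)]);print(d.shape)
cv2.imwrite("pics/crop.png",cv2.cvtColor(d,cv2.COLOR_RGB2BGR))
E
```

```text
top [356.7 243.3] [ 433.9 -346.5] [29.  29.2] 55.5
top [277.9 242.6] [431.3 -87.6] [28.5 28.7] 54.1
top [358.4 206.3] [ 557.4 -354.6] [29.5 29.1] 72.0
top [278.7 205.8] [553.3 -89.2] [29.2 28.4] 42.6
top [320.9 204.6] [ 560.1 -229.5] [29.  30.2] 19.7
top [ 30.4 193.5] [577.  726.5] [155.2 129.6] 89.8
top [285.3 176.2] [ 654.3 -110.3] [28.9 28.9] 39.4
top [193.5 142.6] [764.2 201.4] [159.8  36.3] 5.4
side [227. 335.] [ 434.  -349.6] [30.7 29.8] 56.5
side [280.  326.4] [ 557.2 -357.7] [31.2 28.4] 71.1
side [267.6 280.4] [ 559.6 -232.9] [30.1 31.6] 20.6
side [208.5 245.6] [431. -91.] [32.6 30.6] 54.9
side [252.5 237.5] [552.7 -92.6] [32.  30.9] 41.4
side [290.  236.5] [ 653.1 -113.7] [33.1 30.2] 38.5
side [295.3 160.6] [761.8 180.8] [160.2  51.2] 5.4
side [206.1  59.5] [573.7 916.7] [198.7 140.2] 89.7
yel [203.25235849 239.55778302] [432.3 151.6  81. ] 15.25
yel [196.45158451 177.8415493 ] [432.7 128.5  81. ] 9.859375
yel [195.2135 173.8545] [431.3 146.5  81. ] 14.0859375
yel [208.40757042  99.18221831] [529.7 530.9  81. ] 3.0078125
yel [203.44556452  98.06572581] [513.  542.7  81. ] 8.
[... 302 characters left out ...]
. ] 12.234375
yel [200.22585227  84.70454545] [514.  636.5  81. ] 3.6875
yel [220.29115854  84.70884146] [588.9 617.   81. ] 12.296875
yel [212.97739362  81.69547872] [565.  645.5  81. ] 3.515625
yel [202.08284884  79.6744186 ] [526.  670.9  81. ] 4.578125
yel [218.78564453  77.98144531] [591.4 666.7  81. ] 6.109375
yel [208.58854167  77.2806713 ] [553.3 682.   81. ] 7.171875
yel [213.98918269  74.359375  ] [577.5 698.4  81. ] 4.9375
yel [213.68233181  98.51712509] [549.3 530.4  81. ] 63.4140625
yel [201.17004364  74.25888404] [528.1 712.   81. ] 21.1953125
yel [208.5615942   72.41394928] [558.8 718.6  81. ] 6.359375
yel [215.59969008  70.87345041] [588.  723.2  81. ] 5.3359375
(598, 782, 3)
```

View pics/crop.png

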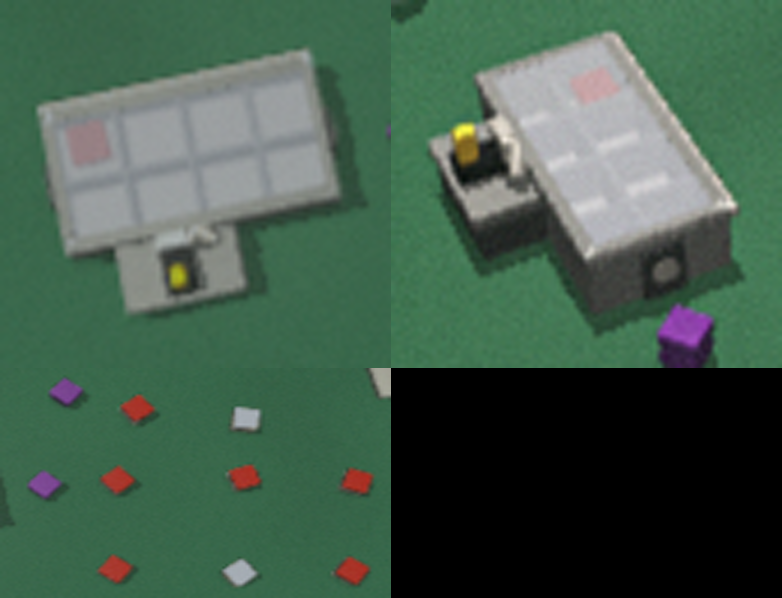

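The crop confirms six red lids, with two purple and two white ones left out. One tub is already in the bin's +x/+y pocket (crop pixel (88,143)). The cover corners are at crop pixels (40,106), (307,52), (338,200) and (70,253). Next I fit the bin pose from both views.

Run:
```python
from h import *
f=cams.grab_frame("top");g=cams.grab_frame("side")
M=np.array([[52,98],[52,-98],[-52,-98],[-52,98]],float)
T=[(40,106),(307,52),(338,200),(70,253)]; S=[(222,33),(346,207),(199,255),(86,75)]
for F,C,o in((f,T,(165,180)),(g,S,(180,145))):
    W=np.array([plane(F,o[0]+u/4.6-.4,o[1]+v/4.6-.4,54)[:2] for u,v in C])
    A=M-M.mean(0);B=W-W.mean(0);a=np.arctan2((A[:,0]*B[:,1]-A[:,1]*B[:,0]).sum(),(A*B).sum())
    print(W.mean(0).round(1),np.degrees(a).round(2),W.round(0).tolist(),[np.linalg.norm(W[i]-W[i-1]).round(0) for i in range(4)])
    c,s=np.cos(a),np.sin(a)
    for p in([432.3,151.6],[431.5,147]): print("tab in bin",(np.array([[c,s],[-s,c]])@(np.array(p)-W.mean(0))).round(1))
```

```text
[522.  149.4] 12.92 [[553.0, 256.0], [596.0, 68.0], [490.0, 44.0], [449.0, 230.0]] [np.float64(107.0), np.float64(192.0), np.float64(109.0), np.float64(190.0)]
tab in bin [-87.   22.2]
tab in bin [-88.8  17.9]
[522.6 149.4] 13.36 [[549.0, 254.0], [596.0, 65.0], [496.0, 46.0], [449.0, 233.0]] [np.float64(102.0), np.float64(195.0), np.float64(102.0), np.float64(193.0)]
tab in bin [-87.4  23. ]
tab in bin [-89.2  18.7]
```

```bash
cat >> h.py <<'E'
BC=np.array([522.,149.4]);BY=13.1
def b2w(x,y):
    c,s=np.cos(np.radians(BY)),np.sin(np.radians(BY)); return BC+[c*x-s*y,s*x+c*y]
def w2b(p):
    c,s=np.cos(np.radians(BY)),np.sin(np.radians(BY)); return np.array([[c,s],[-s,c]])@(np.asarray(p)[:2]-BC)
def gob(x,y,z,yaw=BY): go(*b2w(x,y),z,yaw)
def st():
    s=r.sense();print("t",round(s["clock"],2),"bin",w2b(s["eef_pos"]).round(1),"w",s["eef_pos"].round(1),"rot",np.degrees(s["tcp_rot"]).round(1),"F",s["contact_force"].round(1),"op",round(s["opening"],3),"g",s["grasp_force"],"q6",s["qpos"][5].round(2))
E
python3 -c "
from h import *
gob(-94,-18,200)"
```

```text
[-0.3628 -0.3614  0.0188] [-0.000e+00  1.000e-03  2.534e+00]
```

```bash
python3 -m crank '[[-0.035,-0.035,0,0,0,0,0.9],[-0.07,-0.07,0,0,0,0,1],[-0.105,-0.105,0,0,0,0,1],[-0.14,-0.14,0,0,0,0,1],[-0.172,-0.171,0,0,0,0,1]]' 40
python3 -m crank '[[-0.035,-0.035,0,0,0,0,1],[-0.07,-0.07,0,0,0,0,1],[-0.105,-0.105,0,0,0,0,1],[-0.14,-0.14,0,0,0,0,1],[-0.172,-0.171,0,0,0,0,1]]'
for i in 1 2 3; do python3 -m crank '[[0,0,0,0,0,0.14,1],[0,0,0,0,0,0.28,1],[0,0,0,0,0,0.42,1],[0,0,0,0,0,0.56,1],[0,0,0,0,0,0.7,1]]'; done
python3 -c "
from h import *
st();gob(-94,-18,200)"
```

```text
clock: 0.8
eef_pos: [328.0, 356.1, 218.9]
tcp_rot: [-3.142, 0.0, 2.763]
contact_force: [1.1, 0.4, 1.0]
opening: 0.146
grasp_force: 0.0
clock: 1.3
eef_pos: [424.8, 133.6, 219.2]
tcp_rot: [3.141, 0.001, 2.763]
contact_force: [0.6, 1.1, -0.7]
opening: -0.001
grasp_force: 0.0
clock: 1.8
eef_pos: [424.3, 135.6, 219.0]
tcp_rot: [3.141, 0.0, 2.057]
contact_force: [0.2, 0.3, -0.4]
opening: 0.003
grasp_force: 0.0
clock: 2.3
eef_pos: [424.2, 135.7, 218.9]
tcp_rot: [3.142, -0.0, 1.357]
contact_force: [-0.3, 0.0, -0.7]
opening: -0.002
grasp_force: 0.0
clock: 2.8
eef_pos: [424.2, 135.7, 218.9]
tcp_rot: [3.142, -0.0, 0.657]
contact_force: [0.3, 0.3, -1.2]
opening: 0.005
grasp_force: 0.0
t 2.8 bin [-98.3   8.8] w [424.2 135.7 218.9] rot [180.   -0.   37.6] F [ 0.3  0.3 -1.2] op 0.005 g 0.0 q6 1.22
[-0.0072  0.0262  0.0189] [ 0.    -0.     0.428]
```

```bash
python3 -m crank '[[-0.007,0.026,0,0,0,0.14,1],[-0.007,0.026,0,0,0,0.28,1],[-0.007,0.026,0,0,0,0.428,1],[-0.007,0.026,0,0,0,0.428,1]]'
python3 -m crank '[[0,0,0.04,0,0,0,1],[0,0,0.08,0,0,0,1],[0,0,0.11,0,0,0,1],[0,0,0.135,0,0,0,1],[0,0,0.135,0,0,0,1]]'
python3 - <<'E'
from h import *
st();gob(-94,-18,84)
f=cams.grab_frame("top");g=cams.grab_frame("side")
a=cv2.resize(f["image"][180:260,165:250],None,fx=4.6,fy=4.6,interpolation=cv2.INTER_CUBIC)
b=cv2.resize(g["image"][145:225,180:265],None,fx=4.6,fy=4.6,interpolation=cv2.INTER_CUBIC)
cv2.imwrite("pics/p2.png",cv2.cvtColor(np.hstack([a,b]),cv2.COLOR_RGB2BGR))
E
```

```text
clock: 3.2
eef_pos: [434.8, 110.7, 218.9]
tcp_rot: [-3.142, -0.0, 0.232]
contact_force: [0.2, -0.5, -0.1]
opening: -0.004
grasp_force: 0.0
clock: 3.7
eef_pos: [432.4, 110.4, 81.4]
tcp_rot: [3.142, 0.006, 0.239]
contact_force: [-0.9, 0.9, -0.4]
opening: 0.003
grasp_force: 0.0
t 3.7 bin [-96.1 -17.6] w [432.4 110.4  81.4] rot [180.    0.3  13.7] F [-0.9  0.9 -0.4] op 0.003 g 0.0 q6 1.58
[ 0.0021  0.0004 -0.0026] [0.    0.006 0.01 ]
```

View pics/p2.png

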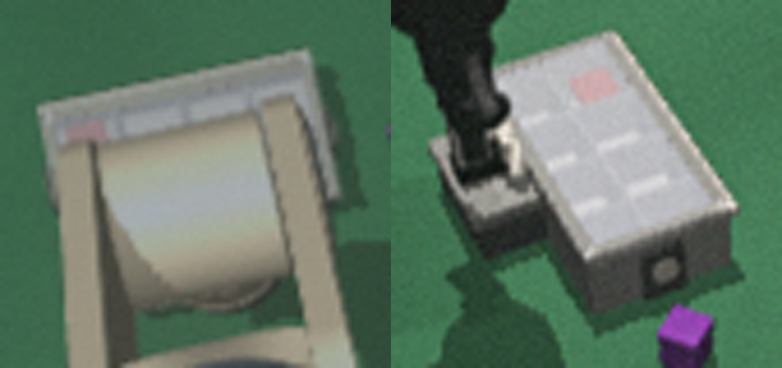

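The fingers are down on the -y side of the tab, clear of the nose (right crop pixel (480,165)). Now I push along +y.

```bash
python3 -m crank '[[0,-0.005,0,0,0,0,1],[0,-0.01,0,0,0,0,1],[0,-0.015,0,0,0,0,1],[0,-0.015,0,0,0,0,1]]'
python3 -m crank '[[0,-0.004,0,0,0,0,1],[0,-0.008,0,0,0,0,1],[0,-0.008,0,0,0,0,1]]'
python3 -m crank '[[0,-0.003,0,0,0,0,1],[0,-0.005,0,0,0,0,1],[0,-0.005,0,0,0,0,1]]'
python3 - <<'E'
from h import *
st()
g=cams.grab_frame("side")
cv2.imwrite("pics/p3.png",cv2.cvtColor(cv2.resize(g["image"][110:240,160:290],None,fx=4,fy=4,interpolation=cv2.INTER_CUBIC),cv2.COLOR_RGB2BGR))
E
```

```text
clock: 4.2
eef_pos: [431.5, 126.3, 84.5]
tcp_rot: [-3.141, -0.001, 0.236]
contact_force: [-0.3, -0.7, -0.3]
opening: -0.003
grasp_force: 0.0
clock: 4.5
eef_pos: [429.3, 133.7, 83.9]
tcp_rot: [-3.142, -0.0, 0.235]
contact_force: [0.2, 0.1, -0.9]
opening: 0.002
grasp_force: 0.0
clock: 4.8
eef_pos: [428.2, 138.3, 83.9]
tcp_rot: [-3.142, 0.0, 0.235]
contact_force: [0.2, -0.7, -1.0]
opening: -0.002
grasp_force: 0.0
t 4.8 bin [-93.9  10.5] w [428.2 138.3  83.9] rot [-180.     0.    13.5] F [ 0.2 -0.7 -1. ] op -0.002 g 0.0 q6 1.64
```

View pics/p3.png

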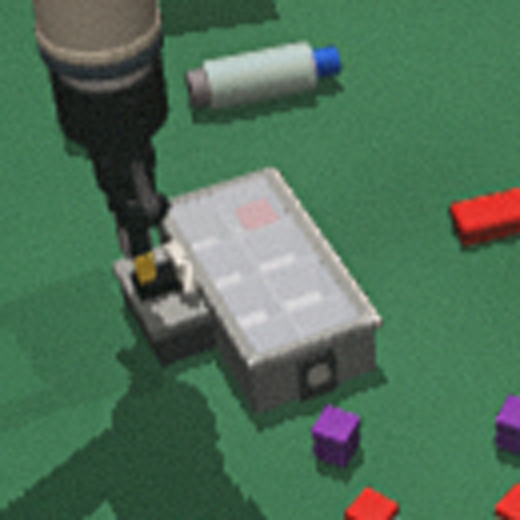

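Run:
```python
from h import *
g=cams.grab_frame("side");f=cams.grab_frame("top")
s=r.sense();p=s["eef_pos"]
off=lambda q:((q-[160,110])*4).round(0).tolist()
print("tcp,tip",off(proj(g,[p,p-[0,0,19]])))
for z in(55,81):
  print("tab z",z,off(proj(g,[[*b2w(-88,y),z] for y in(15,20,25,34)])))
Y=((20,120,60),(36,255,255))
for F in(f,g):
    for c in blobs(F,*Y,amin=2):
        m=px(c)
        if abs(m[:,0].mean()-200)<12 and m[:,1].mean()>150: print(m.min(0),m.max(0),m.mean(0))
cv2.imwrite("pics/p4.png",cv2.cvtColor(cv2.resize(g["image"][150:200,170:230],None,fx=12,fy=12,interpolation=cv2.INTER_CUBIC),cv2.COLOR_RGB2BGR))
```

```text
tcp,tip [[138.0, 261.0], [141.0, 279.0]]
tab z 55 [[147.0, 282.0], [145.0, 278.0], [143.0, 274.0], [139.0, 266.0]]
tab z 81 [[143.0, 257.0], [141.0, 253.0], [139.0, 249.0], [135.0, 242.0]]
[193.3125 172.6875] [198.6875 180.5625] [195.92292945 176.60391104]
```

View pics/p4.png

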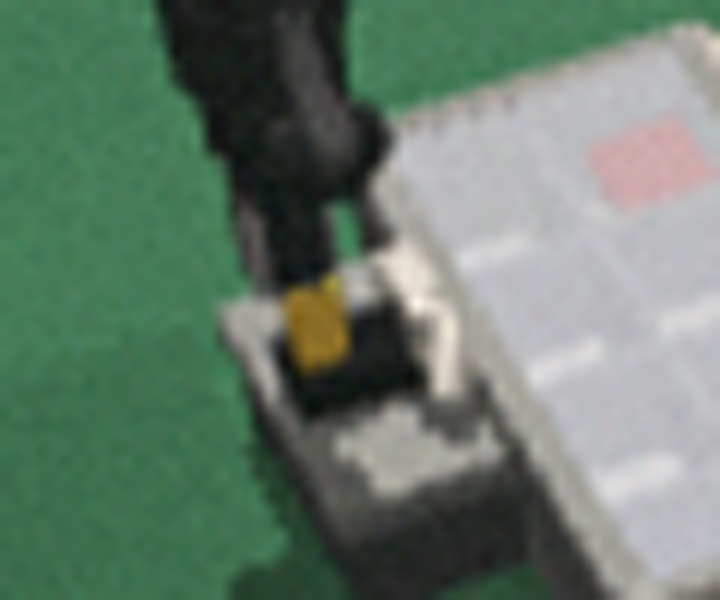

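The picture suggests the shut fingertips end at crop pixel (310,285), just above the tab, with no contact force. So they were probably too high. I back off and look at them against a clear background.

```bash
python3 -m crank '[[0,0.015,0,0,0,0,1],[0,0.035,0,0,0,0,1],[0,0.05,0,0,0,0,1],[0,0.05,0,0,0,0,1]]'
python3 - <<'E'
from h import *
st();g=cams.grab_frame("side");p=r.sense()["eef_pos"]
print(((proj(g,[p,p-[0,0,19]])-[170,150])*10).round(0).tolist())
cv2.imwrite("pics/p5.png",cv2.cvtColor(cv2.resize(g["image"][150:205,170:230],None,fx=10,fy=10,interpolation=cv2.INTER_CUBIC),cv2.COLOR_RGB2BGR))
E
```

```text
clock: 5.35
eef_pos: [440.1, 88.4, 83.9]
tcp_rot: [3.141, -0.0, 0.233]
contact_force: [0.3, -0.4, -0.2]
opening: -0.003
grasp_force: 0.0
t 5.35 bin [-93.5 -40.9] w [440.1  88.4  83.9] rot [180.   -0.   13.4] F [ 0.3 -0.4 -0.2] op -0.003 g 0.0 q6 1.53
[[306.0, 359.0], [313.0, 404.0]]
```

View pics/p5.png

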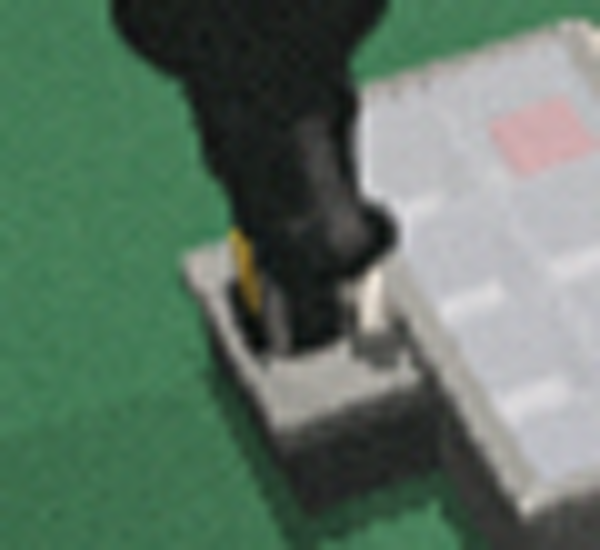

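```bash
python3 -m crank '[[0,0.01,0.02,0,0,0,1],[0,0.01,0.04,0,0,0,1],[0,0.01,0.058,0,0,0,1],[0,0.01,0.058,0,0,0,1]]'
python3 - <<'E'
from h import *
st();g=cams.grab_frame("side");p=r.sense()["eef_pos"]
print(((proj(g,[p,p-[0,0,19]])-[170,150])*10).round(0).tolist())
cv2.imwrite("pics/p6.png",cv2.cvtColor(cv2.resize(g["image"][150:205,170:230],None,fx=10,fy=10,interpolation=cv2.INTER_CUBIC),cv2.COLOR_RGB2BGR))
E
```

```text
clock: 5.8
eef_pos: [440.5, 80.1, 24.2]
tcp_rot: [-3.141, 0.004, 0.235]
contact_force: [-1.4, -0.2, 1.1]
opening: 0.0
grasp_force: 0.0
t 5.8 bin [-95.1 -49.1] w [440.5  80.1  24.2] rot [-180.     0.2   13.5] F [-1.4 -0.2  1.1] op 0.0 g 0.0 q6 1.51
[[336.0, 516.0], [342.0, 558.0]]
```

View pics/p6.png

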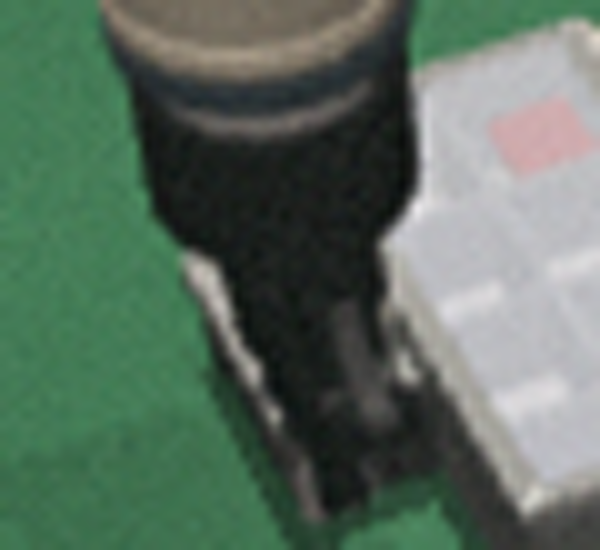

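```bash
python3 -m crank '[[0,0,0.002,0,0,0,1],[0,0,0.004,0,0,0,1],[0,0,0.004,0,0,0,1]]' | grep -E 'pos|force'
python3 -m crank '[[0,0,0.003,0,0,0,1],[0,0,0.003,0,0,0,1]]' | grep -E 'pos|force'
python3 -m crank '[[0,0,0.003,0,0,0,1],[0,0,0.003,0,0,0,1]]'| grep -E 'pos|force'
```

```text
eef_pos: [442.5, 80.0, 22.3]
contact_force: [-0.2, -0.8, -0.0]
grasp_force: 0.0
eef_pos: [442.2, 79.8, 18.9]
contact_force: [0.2, -0.4, -0.4]
grasp_force: 0.0
eef_pos: [442.1, 79.7, 15.6]
contact_force: [-0.2, 0.0, 0.3]
grasp_force: 0.0
```

```bash
python3 -m crank '[[0,0,0.002,0,0,0,1],[0,0,0.004,0,0,0,1],[0,0,0.004,0,0,0,1]]' | grep -E 'pos|force'
python3 -m crank '[[0,0,0.002,0,0,0,1],[0,0,0.003,0,0,0,1],[0,0,0.003,0,0,0,1]]' | grep -E 'pos|force'
python3 -m crank '[[0,0,0.002,0,0,0,1],[0,0,0.003,0,0,0,1],[0,0,0.003,0,0,0,1]]'| grep -E 'pos|force'
```

```text
eef_pos: [442.0, 79.7, 11.6]
contact_force: [0.1, 0.5, -0.8]
grasp_force: 0.0
eef_pos: [442.1, 79.8, 8.7]
contact_force: [0.7, 0.2, -0.4]
grasp_force: 0.0
eef_pos: [442.1, 79.8, 5.7]
contact_force: [-0.0, 0.2, -0.6]
grasp_force: 0.0
```

The fingertips sit at the reported eef height, not 19 mm ahead of it, so I push again about 20 mm lower.

```bash
python3 -m crank '[[0,0,-0.03,0,0,0,1],[0,0,-0.06,0,0,0,1],[0,-0.03,-0.06,0,0,0,1],[0,-0.04,-0.06,0,0,0,1],[0,-0.04,-0.06,0,0,0,1]]'
python3 -c "
from h import *
st();gob(-92,-5,65)"
python3 -m crank '[[0,-0.004,0,0,0,0,1],[0,-0.008,0,0,0,0,1],[0,-0.008,0,0,0,0,1]]'| grep -E 'pos|force'
python3 -m crank '[[0,-0.003,0,0,0,0,1],[0,-0.005,0,0,0,0,1],[0,-0.005,0,0,0,0,1]]'| grep -E 'pos|force'
python3 -m crank '[[0,-0.003,0,0,0,0,1],[0,-0.005,0,0,0,0,1],[0,-0.005,0,0,0,0,1]]'| grep -E 'pos|force'
```

```text
clock: 7.95
eef_pos: [432.4, 119.5, 65.8]
tcp_rot: [3.142, 0.0, 0.237]
contact_force: [-0.4, -0.9, 0.3]
opening: -0.005
grasp_force: 0.0
t 7.95 bin [-94.   -8.9] w [432.4 119.5  65.8] rot [180.    0.   13.6] F [-0.4 -0.9  0.3] op -0.005 g 0.0 q6 1.6
[ 0.0021 -0.0038  0.0008] [0.    0.    0.008]
eef_pos: [430.8, 126.4, 65.5]
contact_force: [-0.1, -0.2, -0.1]
grasp_force: 0.0
eef_pos: [429.9, 131.4, 65.8]
contact_force: [-0.8, 0.2, 0.2]
grasp_force: 0.0
eef_pos: [428.7, 136.5, 65.9]
contact_force: [0.9, 0.6, 0.9]
grasp_force: 0.0
```

```bash
for k in 1 2 3; do python3 -m crank '[[0,-0.002,0,0,0,0,1],[0,-0.004,0,0,0,0,1],[0,-0.004,0,0,0,0,1]]'| grep -E 'pos|contact'; done
python3 - <<'E'
from h import *
g=cams.grab_frame("side")
for c in blobs(g,(20,120,60),(36,255,255),amin=1):
    m=px(c)
    if abs(m[:,0].mean()-200)<12 and m[:,1].mean()>150: print(m.min(0),m.max(0),m.mean(0),cv2.contourArea(c)/64)
E
```

```text
eef_pos: [427.7, 140.3, 65.9]
contact_force: [0.8, -0.1, 0.7]
eef_pos: [426.8, 144.0, 65.9]
contact_force: [0.0, -2.2, -0.0]
eef_pos: [425.8, 148.0, 65.9]
contact_force: [0.8, -1.6, -0.4]
[193.0625 175.0625] [197.8125 179.1875] [195.48076923 177.06610577] 13.625
```

```bash
for k in 1 2; do python3 -m crank '[[0,-0.002,0,0,0,0,1],[0,-0.004,0,0,0,0,1],[0,-0.004,0,0,0,0,1]]'| grep -E 'pos|contact'; done
python3 - <<'E'
from h import *
st();g=cams.grab_frame("side")
cv2.imwrite("pics/p7.png",cv2.cvtColor(cv2.resize(g["image"][100:240,160:300],None,fx=4,fy=4,interpolation=cv2.INTER_CUBIC),cv2.COLOR_RGB2BGR))
E
```

```text
eef_pos: [424.9, 151.9, 65.9]
contact_force: [1.0, -2.8, -0.4]
eef_pos: [424.1, 155.1, 65.8]
contact_force: [2.3, -9.7, -1.1]
t 10.4 bin [-94.1  27.7] w [424.1 155.1  65.8] rot [179.9   0.   13.5] F [ 2.3 -9.7 -1.1] op 0.003 g 5.010277479887009 q6 1.68
```

View pics/p7.png

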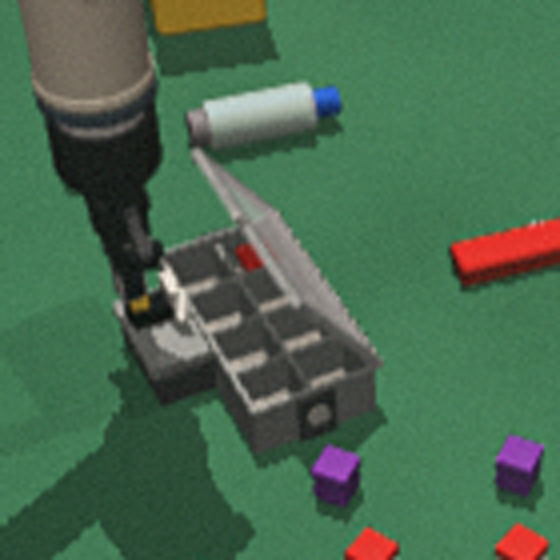

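The latch hit its stop and the cover is swinging open; its edge is at pixel (200,155). The red kept tub at (248,258) stays put. I back off, lift and head for the first tub.

```bash
python3 -m crank '[[0,0.01,0,0,0,0,1],[0,0.02,0,0,0,0,1],[-0.01,0.02,-0.03,0,0,0,0.5],[-0.01,0.02,-0.07,0,0,0,0.2],[-0.01,0.02,-0.1,0,0,0,0.2]]' 30
cat >> h.py <<'E'
def tubs(show=None):
    """red lid centres (world, z from 0-54) outside the bin, mean of the two views"""
    f=cams.grab_frame("top");g=cams.grab_frame("side");o=[]
    A,B=[[q for q in squares(F,34,blobs(F,*RED)) if max(q[2])<45] for F in(f,g)]
    for a in A+[(None,)+b[1:] for b in B if not any(np.hypot(*np.subtract(a[1],b[1]))<15 for a in A)]:
        m=[b for b in B if np.hypot(*np.subtract(a[1],b[1]))<15]
        p=np.mean([a[1]]+[b[1] for b in m],0); o.append((p.round(1),round(a[3],1),len(m),w2b(p).round(0)))
    for q in o: print(*q)
    return o
E
python3 -c "
from h import *
st();tubs();go(431,-89.3,130,54.5)"
```

```text
clock: 10.95
eef_pos: [418.9, 133.6, 167.6]
tcp_rot: [-3.141, -0.0, 0.234]
contact_force: [0.8, 1.1, 0.4]
opening: 0.509
grasp_force: 0.0
t 10.95 bin [-103.9    8. ] w [418.9 133.6 167.6] rot [-180.    -0.    13.4] F [0.8 1.1 0.4] op 0.509 g 0.0 q6 1.64
[ 434.  -348.1] 55.2 1 [-198. -465.]
[431.2 -89.2] 54.7 1 [-143. -212.]
[ 524.9 -216.8] 25.5 1 [ -80. -357.]
[534.7 226.3] 17.5 1 [30. 72.]
[ 557.3 -356.1] 72.0 1 [ -80. -500.]
[553.  -90.8] 42.5 1 [ -24. -241.]
[ 653.6 -112. ] 39.8 1 [  69. -284.]
[-0.043   0.2199  0.0391] [ 0.001 -0.007 -0.717]
```

```bash
python3 -m crank '[[-0.009,0.044,0,0,0,-0.14,0.2],[-0.018,0.088,0,0,0,-0.28,0.2],[-0.027,0.132,0,0,0,-0.42,0.2],[-0.035,0.176,0.02,0,0,-0.56,0.2],[-0.043,0.22,0.039,0,0,-0.717,0.2]]' >/dev/null
python3 -m crank '[[0,0,0.04,0,0,0,0.2],[0,0,0.06,0,0,0,0.2],[0,0,0.06,0,0,0,0.2],[0,0,0.06,0,0,0,0.2]]'
python3 -c "
from h import *
st();go(431,-89.3,13,54.5)"
```

```text
clock: 11.95
eef_pos: [427.3, -68.4, 75.5]
tcp_rot: [-3.14, 0.001, 0.866]
contact_force: [0.7, -0.1, 0.9]
opening: 0.801
grasp_force: 0.0
t 11.95 bin [-141.6 -190.6] w [427.3 -68.4  75.5] rot [-179.9    0.    49.6] F [ 0.7 -0.1  0.9] op 0.801 g 0.0 q6 0.54
[-0.0135  0.0164  0.0625] [-0.001  0.    -0.085]
```

```bash
python3 -m crank '[[-0.0135,0.0164,0,0,0,-0.085,0.2],[-0.0135,0.0164,0,0,0,-0.085,0.2],[-0.0135,0.0164,0.03,0,0,-0.085,0.2],[-0.0135,0.0164,0.0625,0,0,-0.085,0.2],[-0.0135,0.0164,0.0625,0,0,-0.085,0.2]]'>/dev/null
python3 -m crank '[[0,0,0,0,0,0,0.8],[0,0,0,0,0,0,0.8],[0,0,0,0,0,0,0.8],[0,0,0,0,0,0,0.8],[0,0,0,0,0,0,0.8]]' 30
python3 -m crank '[[0,0,-0.04,0,0,0,0.8],[0,0,-0.08,0,0,0,0.8],[0,0,-0.09,0,0,0,0.8],[0,0,-0.09,0,0,0,0.8]]'
python3 - <<'E'
from h import *
st();gob(-24,-72,100)
g=cams.grab_frame("side");p=r.sense()["eef_pos"];u=proj(g,[p])[0].astype(int);print(u)
cv2.imwrite("pics/p8.png",cv2.cvtColor(cv2.resize(g["image"][u[1]-40:u[1]+40,u[0]-40:u[0]+40],None,fx=6,fy=6,interpolation=cv2.INTER_CUBIC),cv2.COLOR_RGB2BGR))
E
```

```text
clock: 12.95
eef_pos: [432.6, -89.4, 14.8]
tcp_rot: [3.139, -0.001, 0.951]
contact_force: [-1.6, 1.2, 9.1]
opening: 0.314
grasp_force: 31.2
clock: 13.35
eef_pos: [433.2, -89.6, 105.4]
tcp_rot: [3.137, -0.002, 0.951]
contact_force: [0.1, -0.7, 0.2]
opening: 0.317
grasp_force: 30.2
t 13.35 bin [-140.7 -212.6] w [433.2 -89.6 105.4] rot [ 1.797e+02 -1.000e-01  5.450e+01] F [ 0.1 -0.7  0.2] op 0.317 g 30.219778418540955 q6 0.41
[ 0.1805 -0.0283  0.0057] [ 0.004 -0.004  0.723]
[206 228]
```

View pics/p8.png

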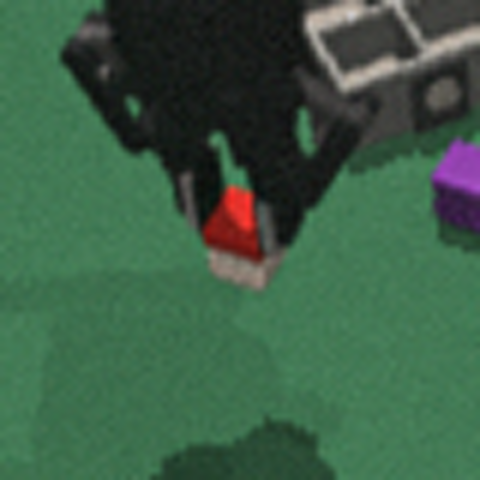

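The tub is held, with its lid at (235,230) between the pads. Now to the pocket.

```bash
python3 -m crank '[[0.036,-0.006,0,0,0,0.14,0.8],[0.072,-0.012,0,0,0,0.28,0.8],[0.108,-0.017,0,0,0,0.42,0.8],[0.144,-0.023,0,0,0,0.56,0.8],[0.18,-0.028,0,0,0,0.723,0.8]]' >/dev/null
python3 -m crank '[[0,0,0,0,0,0,0.8],[0,0,0,0,0,0,0.8]]'
python3 -c "
from h import *
st();gob(-24,-72,54)"
```

```text
clock: 14.1
eef_pos: [512.0, 73.9, 101.5]
tcp_rot: [-3.141, 0.003, 0.245]
contact_force: [-0.6, -0.3, -0.1]
opening: 0.314
grasp_force: 30.2
t 14.1 bin [-26.9 -71.2] w [512.   73.9 101.5] rot [-180.     0.2   14. ] F [-0.6 -0.3 -0.1] op 0.314 g 30.208545327186584 q6 1.47
[0.003  0.0008 0.0475] [-0.     0.003  0.016]
```

```bash
python3 -m crank '[[0.003,0.001,0.02,0,0,0,0.8],[0.003,0.001,0.04,0,0,0,0.8],[0.003,0.001,0.047,0,0,0,0.8],[0.003,0.001,0.047,0,0,0,0.8],[0.003,0.001,0.047,0,0,0,0.8]]'
python3 -m crank '[[0,0,0,0,0,0,0.4],[0,0,0,0,0,0,0.4],[0,0,0,0,0,0,0.4],[0,0,-0.02,0,0,0,0.3],[0,0,-0.05,0,0,0,0.2]]'
python3 -c "
from h import *
st();tubs();go(553,-91,115,42)"
```

```text
clock: 14.6
eef_pos: [516.1, 72.8, 56.4]
tcp_rot: [-3.142, 0.0, 0.241]
contact_force: [0.1, 0.7, 0.2]
opening: 0.313
grasp_force: 30.2
clock: 15.1
eef_pos: [515.0, 73.1, 105.7]
tcp_rot: [-3.141, 0.003, 0.242]
contact_force: [1.0, 0.5, 0.0]
opening: 0.8
grasp_force: 0.0
t 15.1 bin [-24.1 -72.7] w [515.   73.1 105.7] rot [-180.     0.2   13.8] F [1.  0.5 0. ] op 0.8 g 0.0 q6 1.47
[ 433.9 -348. ] 56.1 1 [-199. -465.]
[ 524.8 -216.9] 26.3 1 [ -80. -357.]
[531.1 223.6] 16.6 0 [26. 70.]
[ 557.3 -356.2] 72.0 1 [ -80. -500.]
[553.1 -90.9] 42.0 1 [ -24. -241.]
[ 653.7 -112. ] 38.9 1 [  69. -284.]
[517.6  76.3] 13.9 1 [-21. -70.]
[-0.0061  0.1681 -0.0053] [ 0.002 -0.006 -0.491]
```

```bash
python3 -m crank '[[-0.001,0.034,0,0,0,-0.1,0.2],[-0.002,0.068,0,0,0,-0.2,0.2],[-0.004,0.102,0,0,0,-0.3,0.2],[-0.005,0.136,0,0,0,-0.4,0.2],[-0.006,0.168,0,0,0,-0.491,0.2]]' >/dev/null
python3 -m crank '[[0,0,0.02,0,0,0,0.2],[0,0,0.04,0,0,0,0.2],[0,0,0.04,0,0,0,0.2]]'>/dev/null
python3 -c "
from h import *
st();go(553,-91,15,42)"
```

```text
t 16.0 bin [ -28.6 -240.4] w [548.6 -91.2  63.8] rot [-179.8    0.2   41.9] F [-0.2 -0.3  0.3] op 0.802 g 0.0 q6 0.67
[0.0036 0.0029 0.0488] [-0.003  0.003 -0.001]
```

```bash
python3 -m crank '[[0.001,0.001,0.02,0,0,0,0.2],[0.001,0.001,0.04,0,0,0,0.2],[0.001,0.001,0.048,0,0,0,0.2],[0.001,0.001,0.048,0,0,0,0.2],[0.001,0.001,0.048,0,0,0,0.2]]'|grep pos
python3 -m crank '[[0,0,0,0,0,0,0.8],[0,0,0,0,0,0,0.8],[0,0,0,0,0,0,0.8],[0,0,0,0,0,0,0.8],[0,0,0,0,0,0,0.8]]' 30 |grep -E 'pos|force|open'
python3 -m crank '[[0,0,-0.04,0,0,0,0.8],[0,0,-0.08,0,0,0,0.8],[0,0,-0.09,0,0,0,0.8],[0,0,-0.09,0,0,0,0.8]]'>/dev/null
python3 -c "
from h import *
st();gob(24,-72,105)"
```

```text
eef_pos: [552.5, -91.3, 18.9]
eef_pos: [552.5, -91.3, 18.9]
contact_force: [-0.5, 1.5, 5.4]
opening: 0.308
grasp_force: 29.2
t 17.4 bin [ -24.  -241.8] w [553.4 -91.6 110.1] rot [ 1.798e+02 -1.000e-01  4.200e+01] F [-0.6  1.  -1.5] op 0.309 g 29.74064825568348 q6 0.67
[ 0.124  -0.1255  0.005 ] [ 0.002 -0.003  0.504]
```

```bash
python3 -m crank '[[0.025,-0.025,0,0,0,0.1,0.8],[0.05,-0.05,0,0,0,0.2,0.8],[0.075,-0.075,0,0,0,0.3,0.8],[0.1,-0.1,0,0,0,0.4,0.8],[0.124,-0.1255,0.003,0,0,0.504,0.8]]' >/dev/null
python3 -m crank '[[0,0,0,0,0,0,0.8],[0,0,0,0,0,0,0.8],[0,0,0.02,0,0,0,0.8],[0,0,0.035,0,0,0,0.8],[0,0,0.035,0,0,0,0.8]]'>/dev/null
python3 -c "
from h import *
st();gob(24,-72,55)"
```

```text
t 18.4 bin [ 20.4 -72.3] w [558.2  83.6  67.6] rot [-180.     0.3   13.1] F [-0.2 -0.1 -1.5] op 0.31 g 29.785122766625136 q6 1.49
[ 0.0037 -0.0003  0.0126] [-0.     0.005 -0.001]
```

```bash
python3 -m crank '[[0.001,0,0.01,0,0,0,0.8],[0.001,0,0.015,0,0,0,0.8],[0.001,0,0.015,0,0,0,0.8],[0.001,0,0.015,0,0,0,0.8]]' |grep -E 'pos|force'
python3 -m crank '[[0,0,0,0,0,0,0.4],[0,0,0,0,0,0,0.4],[0,0,0,0,0,0,0.4],[0,0,-0.02,0,0,0,0.3],[0,0,-0.05,0,0,0,0.2]]'>/dev/null
python3 -c "
from h import *
st();tubs();go(653.6,-112,115,39)"
```

```text
eef_pos: [561.4, 85.1, 55.3]
contact_force: [0.4, 0.3, -0.6]
grasp_force: 29.8
t 19.3 bin [ 22.3 -71.4] w [559.9  84.9 104.4] rot [-180.     0.2   13.1] F [-0.1  0.9 -0.1] op 0.8 g 0.0 q6 1.49
[ 434. -348.] 56.3 1 [-198. -464.]
[ 524.8 -216.8] 25.8 1 [ -80. -357.]
[529.9 224.9] 17.2 1 [25. 72.]
[ 557.3 -356.1] 72.4 1 [ -80. -500.]
[ 653.7 -112. ] 39.2 1 [  69. -284.]
[517.2  76.9] 14.2 1 [-21. -69.]
[563.6  89. ] 14.7 1 [ 27. -68.]
[ 0.0427  0.2127 -0.0059] [ 0.002 -0.006 -0.452]
```

Next is tub F at (653.6, -112).

```bash
python3 -m crank '[[0.009,0.043,0,0,0,-0.1,0.2],[0.018,0.086,0,0,0,-0.2,0.2],[0.027,0.129,0,0,0,-0.3,0.2],[0.035,0.172,0,0,0,-0.4,0.2],[0.0427,0.2127,0,0,0,-0.452,0.2]]' >/dev/null
python3 -m crank '[[0,0,0,0,0,0,0.2],[0,0,0.02,0,0,0,0.2],[0,0,0.04,0,0,0,0.2],[0,0,0.04,0,0,0,0.2]]'>/dev/null
python3 -c "
from h import *
st();go(653.6,-112,15,39)"
```

```text
t 20.3 bin [  64.1 -282.8] w [ 648.5 -111.5   62.2] rot [-179.8    0.2   39. ] F [-0.5 -0.3 -0.5] op 0.802 g 0.0 q6 0.72
[0.0038 0.0038 0.0472] [-0.004  0.003 -0.001]
```

```bash
python3 -m crank '[[0.001,0.001,0.02,0,0,0,0.2],[0.001,0.001,0.04,0,0,0,0.2],[0.001,0.001,0.048,0,0,0,0.2],[0.001,0.001,0.048,0,0,0,0.2],[0.001,0.001,0.048,0,0,0,0.2]]'|grep pos
python3 -m crank '[[0,0,0,0,0,0,0.8],[0,0,0,0,0,0,0.8],[0,0,0,0,0,0,0.8],[0,0,0,0,0,0,0.8],[0,0,0,0,0,0,0.8]]' 30 |grep -E 'pos|force|open'
python3 -m crank '[[0,0,-0.04,0,0,0,0.8],[0,0,-0.08,0,0,0,0.8],[0,0,-0.09,0,0,0,0.8],[0,0,-0.09,0,0,0,0.8]]'>/dev/null
python3 -c "
from h import *
st();gob(24,-24,105)"
```

```text
eef_pos: [652.9, -112.4, 18.1]
eef_pos: [652.9, -112.6, 18.0]
contact_force: [-2.1, 0.4, 6.3]
opening: 0.311
grasp_force: 29.4
t 21.7 bin [  69.  -285.3] w [ 653.8 -112.8  109.3] rot [ 1.798e+02 -1.000e-01  3.900e+01] F [-0.  -0.5 -0.7] op 0.312 g 29.939101939089596 q6 0.72
[ 0.0736 -0.2547  0.0037] [ 0.002 -0.003  0.452]
```

```bash
python3 -m crank '[[0.013,-0.046,0,0,0,0.1,0.8],[0.026,-0.092,0,0,0,0.2,0.8],[0.039,-0.138,0,0,0,0.3,0.8],[0.052,-0.184,0,0,0,0.4,0.8],[0.065,-0.23,0.003,0,0,0.452,0.8]]' >/dev/null
python3 -m crank '[[0,0,0,0,0,0,0.8],[0,0,0,0,0,0,0.8],[0,0,0,0,0,0,0.8]]'>/dev/null
python3 -c "
from h import *
st();gob(24,-24,55)"
```

```text
t 22.5 bin [ 25.5 -50.1] w [558.2 106.4 103.3] rot [1.80e+02 1.00e-01 1.31e+01] F [ 0.  -0.9 -0.4] op 0.308 g 29.986419682390988 q6 1.53
[-0.0014 -0.0261  0.0483] [0.    0.001 0.   ]
```

```bash
python3 -m crank '[[0,-0.026,0,0,0,0,0.8],[0,-0.026,0.02,0,0,0,0.8],[0,-0.026,0.04,0,0,0,0.8],[0,-0.026,0.049,0,0,0,0.8],[0,-0.026,0.049,0,0,0,0.8]]' >/dev/null
python3 -m crank '[[0,0,0,0,0,0,0.8],[0,0,0,0,0,0,0.8]]' |grep -E 'pos|force'
python3 -c "
from h import *
st()"
python3 -m crank '[[0,0,0,0,0,0,0.4],[0,0,0,0,0,0,0.4],[0,0,0,0,0,0,0.4],[0,0,-0.02,0,0,0,0.3],[0,0,-0.05,0,0,0,0.2]]'>/dev/null
python3 -c "
from h import *
st();tubs();go(524.8,-216.8,115,25.8)"
```

```text
eef_pos: [553.2, 132.2, 56.0]
contact_force: [0.7, -0.8, -0.5]
grasp_force: 30.0
t 23.2 bin [ 26.5 -23.8] w [553.2 132.2  56. ] rot [ 1.80e+02 -1.00e-01  1.31e+01] F [ 0.7 -0.8 -0.5] op 0.313 g 29.9975319346413 q6 1.57
t 23.7 bin [ 24.4 -23.3] w [551.  132.2 104.4] rot [180.    0.2  13.1] F [-0.2 -0.1 -0.9] op 0.796 g 0.0 q6 1.57
[ 434. -348.] 56.3 1 [-198. -465.]
[ 524.9 -216.9] 26.2 1 [ -80. -357.]
[ 557.3 -356.1] 70.5 1 [ -80. -500.]
[516.8  76.4] 15.8 1 [-22. -70.]
[563.5  89.5] 14.0 1 [ 27. -68.]
[555.9 134.5] 16.1 1 [ 30. -22.]
[528.8 226.3] 13.9 1 [24. 73.]
[-0.1086  0.334  -0.0069] [ 0.001 -0.006 -0.222]
```

```bash
python3 -m crank '[[-0.015,0.047,0,0,0,0,0.2],[-0.03,0.094,0,0,0,0,0.2],[-0.045,0.14,0,0,0,0,0.2],[-0.06,0.187,0,0,0,0,0.2],[-0.076,0.234,0,0,0,0,0.2]]' >/dev/null
python3 -m crank '[[-0.015,0.045,0,0,0,-0.1,0.2],[-0.032,0.098,0,0,0,-0.222,0.2],[-0.032,0.098,0,0,0,-0.222,0.2],[-0.032,0.098,0.04,0,0,-0.222,0.2],[-0.032,0.098,0.04,0,0,-0.222,0.2]]'>/dev/null
python3 -c "
from h import *
st();go(524.9,-217,15,26)"
```

```text
t 24.8 bin [ -85.1 -353.5] w [ 519.2 -214.2   61.5] rot [-179.7    0.3   25.7] F [-0.7  0.4  0.6] op 0.799 g 0.0 q6 0.73
[0.0041 0.0052 0.0464] [-0.005  0.005 -0.005]
```

```bash
python3 -m crank '[[0.001,0.003,0.02,0,0,0,0.2],[0.001,0.003,0.04,0,0,0,0.2],[0.001,0.003,0.048,0,0,0,0.2],[0.001,0.003,0.048,0,0,0,0.2],[0.001,0.003,0.048,0,0,0,0.2]]'|grep pos
python3 -m crank '[[0,0,0,0,0,0,0.8],[0,0,0,0,0,0,0.8],[0,0,0,0,0,0,0.8],[0,0,0,0,0,0,0.8],[0,0,0,0,0,0,0.8]]' 30 |grep -E 'pos|force|open'
python3 -m crank '[[0,0,-0.04,0,0,0,0.8],[0,0,-0.08,0,0,0,0.8],[0,0,-0.09,0,0,0,0.8],[0,0,-0.09,0,0,0,0.8]]'>/dev/null
python3 -c "
from h import *
st();gob(-24,-24,105)"
```

```text
eef_pos: [525.1, -217.4, 18.1]
eef_pos: [525.0, -217.8, 18.0]
contact_force: [-1.1, 1.1, 6.4]
opening: 0.311
grasp_force: 29.2
t 26.2 bin [ -79.6 -358.9] w [ 525.9 -218.2  109.2] rot [ 1.798e+02 -1.000e-01  2.580e+01] F [-0.8  0.1 -0.7] op 0.31 g 30.01861063821707 q6 0.72
[ 0.1278 -0.3145  0.0036] [ 0.003 -0.003  0.222]
```

```bash
python3 -m crank '[[0.018,-0.045,0,0,0,0,0.8],[0.036,-0.09,0,0,0,0,0.8],[0.054,-0.135,0,0,0,0,0.8],[0.072,-0.18,0,0,0,0,0.8],[0.09,-0.22,0.003,0,0,0,0.8]]' >/dev/null
python3 -m crank '[[0.018,-0.045,0,0,0,0.1,0.8],[0.038,-0.0945,0,0,0,0.222,0.8],[0.038,-0.0945,0,0,0,0.222,0.8],[0.038,-0.0945,0,0,0,0.222,0.8],[0.038,-0.0945,0,0,0,0.222,0.8]]'>/dev/null
python3 -c "
from h import *
st();gob(-24,-24,55)"
```

```text
t 27.2 bin [-25.9 -23.8] w [502.2 120.4 103.2] rot [1.80e+02 1.00e-01 1.32e+01] F [-0.1 -0.2 -1.1] op 0.305 g 30.07245794084156 q6 1.57
[0.002  0.0002 0.0482] [0.    0.002 0.001]
```

```bash
python3 -m crank '[[0,0,0.02,0,0,0,0.8],[0,0,0.04,0,0,0,0.8],[0,0,0.049,0,0,0,0.8],[0,0,0.049,0,0,0,0.8],[0,0,0.049,0,0,0,0.8]]' >/dev/null
python3 -m crank '[[0,0,0,0,0,0,0.8],[0,0,0,0,0,0,0.8]]' |grep -E 'pos|force'
python3 -m crank '[[0,0,0,0,0,0,0.4],[0,0,0,0,0,0,0.4],[0,0,0,0,0,0,0.4],[0,0,-0.02,0,0,0,0.3],[0,0,-0.05,0,0,0,0.2]]'>/dev/null
python3 -c "
from h import *
st();tubs();go(434,-348,115,56)"
```

```text
eef_pos: [503.5, 121.2, 56.0]
contact_force: [0.2, 0.3, 0.0]
grasp_force: 30.1
t 28.4 bin [-26.4 -23.1] w [501.5 121.  104.4] rot [180.    0.2  13.1] F [0.8 0.5 0.2] op 0.795 g 0.0 q6 1.58
[ 434. -348.] 56.3 1 [-198. -465.]
[ 557.3 -356.2] 71.3 1 [ -80. -500.]
[517.6  77.1] 11.0 1 [-21. -69.]
[563.4  89.6] 14.0 1 [ 27. -68.]
[504.5 122.1] 14.3 1 [-23. -23.]
[555.7 135.2] 12.8 1 [ 30. -21.]
[-0.1758  0.4414 -0.0076] [ 0.002 -0.005 -0.749]
```

```bash
python3 -m crank '[[-0.018,0.044,0,0,0,0,0.2],[-0.036,0.088,0,0,0,0,0.2],[-0.054,0.132,0,0,0,0,0.2],[-0.071,0.176,0,0,0,0,0.2],[-0.088,0.22,0,0,0,0,0.2]]' >/dev/null
python3 -m crank '[[-0.018,0.044,0,0,0,-0.14,0.2],[-0.036,0.088,0,0,0,-0.28,0.2],[-0.054,0.132,0,0,0,-0.42,0.2],[-0.071,0.176,0,0,0,-0.56,0.2],[-0.088,0.2214,0,0,0,-0.7,0.2]]' >/dev/null
python3 -m crank '[[0,0,0,0,0,-0.05,0.2],[0,0,0,0,0,-0.05,0.2],[0,0,0.02,0,0,-0.05,0.2],[0,0,0.04,0,0,-0.05,0.2]]'>/dev/null
python3 -c "
from h import *
st();go(434,-348,15,56)"
```

```text
t 29.9 bin [-196.1 -452.7] w [ 433.6 -335.9   64.9] rot [180.   -0.   54.7] F [-0.  -0.1  0.1] op 0.799 g 0.0 q6 -0.05
[-0.0096  0.0073  0.0499] [ 0.001 -0.    -0.023]
```

```bash
python3 -m crank '[[-0.01,0.008,0,0,0,-0.02,0.2],[-0.01,0.008,0,0,0,-0.02,0.2],[-0.01,0.008,0.02,0,0,-0.02,0.2],[-0.01,0.008,0.04,0,0,-0.02,0.2],[-0.01,0.008,0.05,0,0,-0.02,0.2]]'>/dev/null
python3 -m crank '[[0,0,0,0,0,0,0.2],[0,0,0,0,0,0,0.2]]' |grep pos
python3 -m crank '[[0,0,0,0,0,0,0.8],[0,0,0,0,0,0,0.8],[0,0,0,0,0,0,0.8],[0,0,0,0,0,0,0.8],[0,0,0,0,0,0,0.8]]' 30 |grep -E 'pos|force|open'
python3 -m crank '[[0,0,-0.04,0,0,0,0.8],[0,0,-0.08,0,0,0,0.8],[0,0,-0.09,0,0,0,0.8],[0,0,-0.09,0,0,0,0.8]]'>/dev/null
python3 -c "
from h import *
st();gob(-24,72,105)"
```

```text
eef_pos: [434.3, -349.2, 15.7]
eef_pos: [434.4, -349.8, 15.9]
contact_force: [-1.3, 1.4, 6.4]
opening: 0.315
grasp_force: 31.0
t 31.5 bin [-197.9 -467. ] w [ 435.  -350.3  107.1] rot [179.8   0.   55.9] F [ 0.   0.2 -0.5] op 0.313 g 30.351300387410447 q6 -0.08
[ 0.4937 -0.2775  0.0008] [ 0.004 -0.001  0.747]
```

```bash
python3 -m crank '[[0.038,-0.016,-0.01,0,0,0,0.8],[0.076,-0.032,-0.01,0,0,0,0.8],[0.114,-0.048,-0.01,0,0,0,0.8],[0.152,-0.064,-0.01,0,0,0,0.8],[0.18,-0.076,-0.01,0,0,0,0.8]]' >/dev/null
python3 -m crank '[[0.038,-0.016,0,0,0,0,0.8],[0.076,-0.032,0,0,0,0,0.8],[0.114,-0.048,0,0,0,0,0.8],[0.152,-0.064,0,0,0,0,0.8],[0.18,-0.076,0,0,0,0,0.8]]' |grep -E 'grasp|open'
python3 -m crank '[[0.03,-0.012,0,0,0,0.14,0.8],[0.06,-0.024,0,0,0,0.28,0.8],[0.09,-0.036,0,0,0,0.42,0.8],[0.12,-0.048,0,0,0,0.56,0.8],[0.136,-0.058,0,0,0,0.7,0.8]]' >/dev/null
python3 -m crank '[[0,0,0,0,0,0.047,0.8],[0,0,0,0,0,0.047,0.8],[0,0,0,0,0,0.047,0.8]]' >/dev/null
python3 -c "
from h import *
st();gob(24,24,55)"
```

```text
opening: 0.312
grasp_force: 30.3
t 33.3 bin [21.7 24.9] w [537.5 178.6 113.9] rot [1.80e+02 1.00e-01 1.32e+01] F [ 0.1 -0.6 -0.5] op 0.311 g 30.334023769246414 q6 1.66
[0.0024 0.0009 0.0589] [0.    0.002 0.001]
```

```bash
python3 -m crank '[[0.001,0.001,0.02,0,0,0,0.8],[0.001,0.001,0.04,0,0,0,0.8],[0.001,0.001,0.059,0,0,0,0.8],[0.001,0.001,0.059,0,0,0,0.8],[0.001,0.001,0.059,0,0,0,0.8]]' >/dev/null
python3 -m crank '[[0,0,0,0,0,0,0.8],[0,0,0,0,0,0,0.8]]' |grep -E 'pos|force'
python3 -m crank '[[0,0,0,0,0,0,0.4],[0,0,0,0,0,0,0.4],[0,0,0,0,0,0,0.4],[0,0,-0.02,0,0,0,0.3],[0,0,-0.05,0,0,0,0.2]]'>/dev/null
python3 -c "
from h import *
st();tubs();go(557.3,-356.2,115,-18.5)"
```

```text
eef_pos: [540.3, 178.3, 57.2]
contact_force: [-0.2, 0.5, 0.4]
grasp_force: 30.3
t 34.5 bin [22.2 24. ] w [538.2 177.8 105.3] rot [180.    0.2  13.1] F [0.1 0.9 0.5] op 0.8 g 0.0 q6 1.66
[518.3  74.6] 14.2 1 [-21. -72.]
[ 557.3 -356.2] 71.5 1 [ -80. -500.]
[564.4  87.8] 12.5 1 [ 27. -70.]
[504.2 122. ] 15.2 1 [-24. -23.]
[555.8 134.6] 13.4 1 [ 30. -22.]
[542.1 180.3] 17.1 1 [27. 26.]
[528.8 226.4] 13.4 1 [24. 73.]
[-0.1062  0.5248 -0.0062] [-0.002 -0.005  0.551]
```

```bash
python3 -m crank '[[-0.008,0.04,0,0,0,0,0.2],[-0.016,0.08,0,0,0,0,0.2],[-0.024,0.12,0,0,0,0,0.2],[-0.032,0.16,0,0,0,0,0.2],[-0.038,0.19,0,0,0,0,0.2]]' >/dev/null
python3 -m crank '[[-0.008,0.04,0,0,0,0,0.2],[-0.016,0.08,0,0,0,0,0.2],[-0.024,0.12,0,0,0,0,0.2],[-0.032,0.16,0,0,0,0,0.2],[-0.038,0.19,0,0,0,0,0.2]]' >/dev/null
python3 -m crank '[[-0.008,0.035,0,0,0,0.12,0.2],[-0.016,0.07,0,0,0,0.24,0.2],[-0.024,0.11,0,0,0,0.36,0.2],[-0.03,0.145,0,0,0,0.48,0.2],[-0.03,0.145,0,0,0,0.551,0.2]]' >/dev/null
python3 -m crank '[[0,0,0,0,0,0,0.2],[0,0,0.02,0,0,0,0.2],[0,0,0.04,0,0,0,0.2],[0,0,0.04,0,0,0,0.2]]'>/dev/null
python3 -c "
from h import *
st();go(557.3,-356.2,15,-18.5)"
```

```text
t 36.5 bin [ -83.9 -498.4] w [ 553.3 -355.    63.4] rot [-179.9    0.3  -18.3] F [-1.   0.5 -0.1] op 0.799 g 0.0 q6 1.32
[ 0.0044 -0.0001  0.0483] [-0.001  0.005  0.003]
```

```bash
python3 -m crank '[[0.001,0,0.02,0,0,0,0.2],[0.001,0,0.04,0,0,0,0.2],[0.001,0,0.049,0,0,0,0.2],[0.001,0,0.049,0,0,0,0.2],[0.001,0,0.049,0,0,0,0.2]]'|grep pos
python3 -m crank '[[0,0,0,0,0,0,0.8],[0,0,0,0,0,0,0.8],[0,0,0,0,0,0,0.8],[0,0,0,0,0,0,0.8],[0,0,0,0,0,0,0.8]]' 30 |grep -E 'pos|force|open'
python3 -m crank '[[0,0,-0.04,0,0,0,0.8],[0,0,-0.08,0,0,0,0.8],[0,0,-0.1,0,0,0,0.8],[0,0,-0.1,0,0,0,0.8]]'>/dev/null
python3 -c "
from h import *
st();gob(-24,24,115)"
```

```text
eef_pos: [556.6, -357.5, 18.0]
eef_pos: [556.6, -357.7, 18.1]
contact_force: [-0.1, 0.6, 6.4]
opening: 0.31
grasp_force: 29.5
t 37.9 bin [ -80.1 -503. ] w [ 558.  -358.7  120.9] rot [179.9  -0.3 -18.5] F [-0.1  0.5 -1.1] op 0.31 g 29.945611365692457 q6 1.32
[-0.2283 -0.4783  0.0039] [ 0.003 -0.005 -0.551]
```

```bash
python3 -m crank '[[-0.016,-0.034,0,0,0,0,0.8],[-0.032,-0.068,0,0,0,0,0.8],[-0.048,-0.102,0,0,0,0,0.8],[-0.064,-0.136,0,0,0,0,0.8],[-0.08,-0.168,0,0,0,0,0.8]]' >/dev/null
python3 -m crank '[[-0.016,-0.034,0,0,0,0,0.8],[-0.032,-0.068,0,0,0,0,0.8],[-0.048,-0.102,0,0,0,0,0.8],[-0.064,-0.136,0,0,0,0,0.8],[-0.08,-0.168,0,0,0,0,0.8]]' |grep -E 'grasp|open'
python3 -m crank '[[-0.016,-0.034,0,0,0,-0.12,0.8],[-0.032,-0.068,0,0,0,-0.24,0.8],[-0.048,-0.102,0,0,0,-0.36,0.8],[-0.064,-0.136,0,0,0,-0.48,0.8],[-0.068,-0.142,0,0,0,-0.551,0.8]]' >/dev/null
python3 -m crank '[[0,0,0,0,0,0,0.8],[0,0,0,0,0,0,0.8],[0,0,0,0,0,0,0.8]]' >/dev/null
python3 -c "
from h import *
st();gob(-24,24,55)"
```

```text
opening: 0.312
grasp_force: 29.9
t 39.7 bin [-25.9  24.4] w [491.3 167.3 116.7] rot [1.80e+02 1.00e-01 1.29e+01] F [ 0.7 -0.6  0.7] op 0.311 g 29.97251715296443 q6 1.67
[0.0019 0.0003 0.0617] [ 0.     0.001 -0.003]
```

```bash
python3 -m crank '[[0.001,0,0.02,0,0,0,0.8],[0.001,0,0.04,0,0,0,0.8],[0.001,0,0.062,0,0,0,0.8],[0.001,0,0.062,0,0,0,0.8],[0.001,0,0.062,0,0,0,0.8]]' >/dev/null
python3 -m crank '[[0,0,0,0,0,0,0.8],[0,0,0,0,0,0,0.8]]' |grep -E 'pos|force'
python3 -m crank '[[0,0,0,0,0,0,0.4],[0,0,0,0,0,0,0.4],[0,0,0,0,0,0,0.4],[0,0,-0.02,0,0,0,0.4],[0,0,-0.05,0,0,0,0.4]]'>/dev/null
python3 -m crank '[[0,0.01,-0.04,0,0,0,0.6],[0,0.03,-0.08,0,0,0,1],[0,0.05,-0.12,0,0,0,1],[0,0.05,-0.13,0,0,0,1],[0,0.05,-0.13,0,0,0,1]]'>/dev/null
python3 - <<'E'
from h import *
st();tubs();gob(150,-35,230)
f=cams.grab_frame("top");g=cams.grab_frame("side")
d=np.hstack([cv2.resize(F["image"][v:v+100,u:u+100],None,fx=4,fy=4,interpolation=cv2.INTER_CUBIC) for F,u,v in((f,160,170),(g,180,125))])
cv2.imwrite("pics/p9.png",cv2.cvtColor(d,cv2.COLOR_RGB2BGR))
E
```

```text
eef_pos: [493.3, 168.5, 56.3]
contact_force: [0.1, -0.5, 0.5]
grasp_force: 30.0
t 41.4 bin [-23.5 -24.9] w [504.8 119.8 237. ] rot [-180.    -0.2   13. ] F [ 0.3  0.7 -0.5] op -0.004 g 0.0 q6 1.57
[493.2 170.6] 12.3 1 [-23.  27.]
[505.2 121.9] 12.9 1 [-23. -23.]
[528.9 223.8] 35.1 1 [24. 71.]
[517.3  76.7] 15.3 1 [-21. -70.]
[563.3  89.7] 14.0 1 [ 27. -68.]
[555.8 135. ] 13.1 1 [ 30. -22.]
[541.8 180.8] 14.0 1 [26. 26.]
[0.1752 0.0105 0.0038] [-0.     0.001 -0.   ]
```

View pics/p9.png

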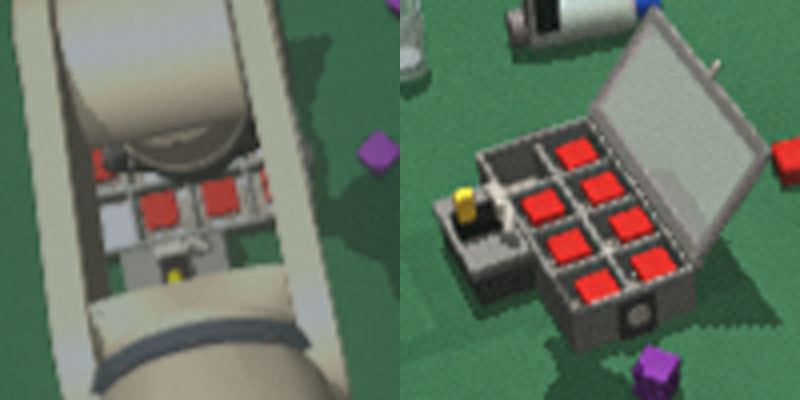

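All six tubs plus the kept one are in pockets: seven red lids show in the right-hand crop around (545,205) to (655,265). The cover is open, with its nose at (715,68). I go behind the cover.

```bash
python3 -m crank '[[0.045,0.01,0,0,0,0,1],[0.09,0.01,0,0,0,0,1],[0.135,0.01,0,0,0,0,1],[0.175,0.01,0,0,0,0,1],[0.175,0.01,0,0,0,0,1]]' 40 >/dev/null
python3 -m crank '[[0,0,0,0,0,0,1],[0,0,0.03,0,0,0,1],[0,0,0.07,0,0,0,1],[0,0,0.11,0,0,0,1],[0,0,0.11,0,0,0,1]]' >/dev/null
python3 -c "
from h import *
st();gob(150,-35,118)"
```

```text
t 42.6 bin [144.8 -34.5] w [670.9 148.7 119. ] rot [-180.     0.7   13.1] F [-1.2 -0.9  0.1] op 0.001 g 0.0 q6 1.56
[0.0052 0.0005 0.001 ] [-0.     0.011 -0.   ]
```

```bash
python3 -m crank '[[-0.012,0,0,0,0,0,1],[-0.024,0,0,0,0,0,1],[-0.036,0,0,0,0,0,1],[-0.048,0,0,0,0,0,1],[-0.06,0,0,0,0,0,1]]' |grep -E 'pos|contact'
python3 -m crank '[[-0.012,0,0,0,0,0,1],[-0.024,0,0,0,0,0,1],[-0.036,0,0,0,0,0,1],[-0.048,0,0,0,0,0,1],[-0.06,0,0,0,0,0,1]]' |grep -E 'pos|contact'
python3 -m crank '[[-0.008,0,0,0,0,0,1],[-0.016,0,0,0,0,0,1],[-0.022,0,0,0,0,0,1],[-0.022,0,0,0,0,0,1]]' |grep -E 'pos|contact'
python3 - <<'E'
from h import *
st();gob(-17,-35,97)
f=cams.grab_frame("top");g=cams.grab_frame("side")
d=cv2.resize(g["image"][110:220,170:280],None,fx=4,fy=4,interpolation=cv2.INTER_CUBIC)
cv2.imwrite("pics/p10.png",cv2.cvtColor(d,cv2.COLOR_RGB2BGR))
E
```

```text
eef_pos: [617.3, 135.8, 126.4]
contact_force: [0.1, 0.9, -0.2]
eef_pos: [558.6, 122.2, 125.1]
contact_force: [0.0, -0.8, -0.4]
eef_pos: [537.5, 117.3, 125.2]
contact_force: [1.1, 0.1, 0.9]
t 44.0 bin [  7.8 -34.8] w [537.5 117.3 125.2] rot [180.    0.   13.1] F [1.1 0.1 0.9] op -0.003 g 0.0 q6 1.55
[-0.0248  0.0002  0.0282] [ 0.  0. -0.]
```

View pics/p10.png

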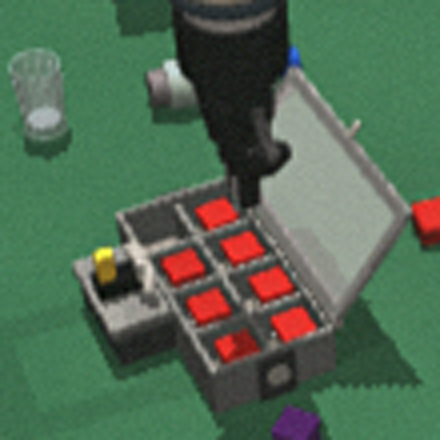

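The finger slid over the free edge, because it rode up to 126 mm; the cover is still open at (400,210). I go back over and start lower.

```bash
python3 -m crank '[[0,0,-0.04,0,0,0,1],[0,0,-0.08,0,0,0,1],[0.035,0,-0.08,0,0,0,1],[0.07,0,-0.08,0,0,0,1],[0.105,0,-0.08,0,0,0,1]]' >/dev/null
python3 -m crank '[[0.04,0,0,0,0,0,1],[0.042,0,0,0,0,0,1],[0.042,0,0,0,0,0,1],[0.042,0,0.04,0,0,0,1],[0.042,0,0.08,0,0,0,1]]' >/dev/null
python3 -m crank '[[0,0,0.025,0,0,0,1],[0,0,0.025,0,0,0,1],[0,0,0.025,0,0,0,1],[0,0,0.025,0,0,0,1]]' >/dev/null
python3 -c "
from h import *
st();gob(150,-35,98)"
```

```text
t 45.5 bin [156.6 -34.9] w [682.4 150.9 102.5] rot [180.   -0.2  13.1] F [-0.7  0.1 -0.3] op 0.0 g 0.0 q6 1.56
[-0.0066  0.0001  0.0045] [ 0.    -0.003 -0.   ]
```

```bash
python3 -m crank '[[-0.01,0,0.003,0,0,0,1],[-0.02,0,0.003,0,0,0,1],[-0.03,0,0.003,0,0,0,1],[-0.04,0,0.003,0,0,0,1],[-0.04,0,0.003,0,0,0,1]]' |grep -E 'pos|contact'
python3 -m crank '[[-0.008,0,0,0,0,0,1],[-0.016,0,0,0,0,0,1],[-0.024,0,0,0,0,0,1],[-0.024,0,0,0,0,0,1]]' |grep -E 'pos|contact'
python3 -m crank '[[-0.008,0,0,0,0,0,1],[-0.016,0,0,0,0,0,1],[-0.024,0,0,0,0,0,1],[-0.024,0,0,0,0,0,1]]' |grep -E 'pos|contact'
python3 - <<'E'
from h import *
st()
g=cams.grab_frame("side")
d=cv2.resize(g["image"][110:220,170:280],None,fx=4,fy=4,interpolation=cv2.INTER_CUBIC)
cv2.imwrite("pics/p11.png",cv2.cvtColor(d,cv2.COLOR_RGB2BGR))
E
```

```text
eef_pos: [641.0, 141.4, 97.6]
contact_force: [0.9, 0.3, -0.5]
eef_pos: [620.2, 136.4, 99.1]
contact_force: [2.9, 0.6, 9.2]
eef_pos: [600.6, 131.6, 102.8]
contact_force: [4.5, -1.1, 32.1]
t 46.8 bin [ 72.5 -35.2] w [600.6 131.6 102.8] rot [180.   -0.7  13.1] F [ 4.5 -1.1 32.1] op -0.002 g 4.691416796995327 q6 1.56
```

View pics/p11.png

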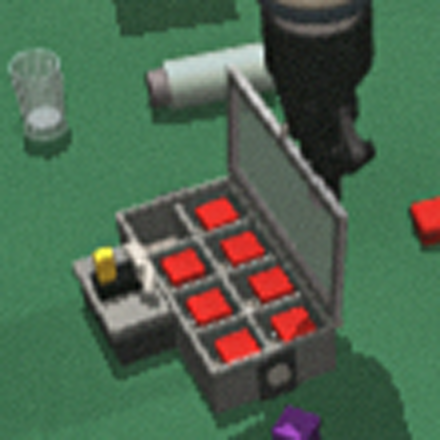

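The cover is now nearly upright (its edge runs (230,70) to (345,215)), but the gripper's underside rests on the edge with 32 N, so I raise it before going on.

```bash
python3 -m crank '[[0,0,-0.01,0,0,0,1],[0,0,-0.02,0,0,0,1],[-0.004,0,-0.025,0,0,0,1],[-0.01,0,-0.025,0,0,0,1],[-0.01,0,-0.025,0,0,0,1]]' |grep -E 'pos|contact'
python3 -m crank '[[-0.01,0,0,0,0,0,1],[-0.02,0,0,0,0,0,1],[-0.03,0,0,0,0,0,1],[-0.03,0,0,0,0,0,1]]' |grep -E 'pos|contact'
python3 -c "
from h import *
st()"
```

```text
eef_pos: [584.4, 128.2, 121.7]
contact_force: [0.2, -0.0, 0.3]
eef_pos: [554.6, 121.3, 121.9]
contact_force: [0.6, 0.1, 0.1]
t 47.75 bin [ 25.4 -34.8] w [554.6 121.3 121.9] rot [-1.80e+02  1.00e-01  1.31e+01] F [0.6 0.1 0.1] op -0.001 g 0.29634463833644986 q6 1.56
```

```bash
cat >> h.py <<'E'
def cover():
    """how green the side view is along the free edge (y -97..-55) for each cover angle: low = cover frame is there"""
    g=cams.grab_frame("side"); o=[]
    for th in np.arange(0,2.4,.1):
        v=[]
        for rho in(99,102):
            for y in np.arange(-94,-54,6):
                u=proj(g,[[*b2w(52-rho*np.cos(th),y),51+rho*np.sin(th)]])[0].round().astype(int)
                c=g["image"][u[1],u[0]].astype(int); v.append(c[1]-c[0])
        o.append((round(th,1),int(np.mean(v))))
    print(*o)
E
python3 -c "
from h import *
cover()"
```

```text
(np.float64(0.0), 0) (np.float64(0.1), -1) (np.float64(0.2), -79) (np.float64(0.3), -111) (np.float64(0.4), -116) (np.float64(0.5), -108) (np.float64(0.6), 5) (np.float64(0.7), -1) (np.float64(0.8), -46) (np.float64(0.9), -67) (np.float64(1.0), -65) (np.float64(1.1), -1) (np.float64(1.2), 20) (np.float64(1.3), 49) (np.float64(1.4), 53) (np.float64(1.5), 53) (np.float64(1.6), 52) (np.float64(1.7), 52) (np.float64(1.8), 53) (np.float64(1.9), 52) (np.float64(2.0), 51) (np.float64(2.1), 52) (np.float64(2.2), 51) (np.float64(2.3), -11)
```

Run:
```python
from h import *
g=cams.grab_frame("side")
cv2.imwrite("pics/p12.png",cv2.cvtColor(cv2.resize(g["image"][110:220,170:280],None,fx=4,fy=4,interpolation=cv2.INTER_CUBIC),cv2.COLOR_RGB2BGR))
```

```text
(no output)
```

View pics/p12.png

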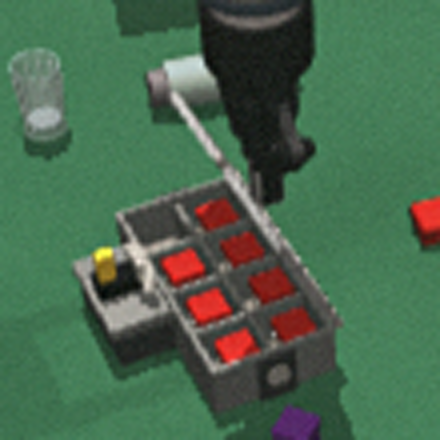

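The cover is edge-on at about 1.05 rad (line (175,95) to (340,320)) with the finger behind it, so I follow it down.

```bash
python3 -m crank '[[-0.008,0,0,0,0,0,1],[-0.016,0,0,0,0,0,1],[-0.024,0,0.002,0,0,0,1],[-0.03,0,0.01,0,0,0,1],[-0.036,0,0.017,0,0,0,1]]' |grep -E 'pos|contact'
python3 -m crank '[[-0.006,0,0.008,0,0,0,1],[-0.01,0,0.016,0,0,0,1],[-0.016,0,0.026,0,0,0,1],[-0.02,0,0.034,0,0,0,1],[-0.024,0,0.04,0,0,0,1]]' |grep -E 'pos|contact'
python3 -c "
from h import *
st();cover();gob(-36,-35,60)"
```

```text
eef_pos: [520.8, 113.4, 104.6]
contact_force: [-0.4, 0.7, 0.9]
eef_pos: [497.9, 108.1, 64.3]
contact_force: [0.6, 0.0, 0.7]
t 48.85 bin [-32.9 -34.8] w [497.9 108.1  64.3] rot [180.    0.   13.1] F [0.6 0.  0.7] op 0.002 g 0.5853531346656382 q6 1.55
(np.float64(0.0), 1) (np.float64(0.1), 0) (np.float64(0.2), -1) (np.float64(0.3), -1) (np.float64(0.4), -25) (np.float64(0.5), -20) (np.float64(0.6), 2) (np.float64(0.7), 0) (np.float64(0.8), -9) (np.float64(0.9), -15) (np.float64(1.0), -22) (np.float64(1.1), 0) (np.float64(1.2), 17) (np.float64(1.3), 53) (np.float64(1.4), 52) (np.float64(1.5), 53) (np.float64(1.6), 52) (np.float64(1.7), 51) (np.float64(1.8), 52) (np.float64(1.9), 52) (np.float64(2.0), 50) (np.float64(2.1), 53) (np.float64(2.2), 50) (np.float64(2.3), -11)
[-0.0019  0.0003  0.0036] [-0.     0.002 -0.   ]
```

```bash
python3 -m crank '[[-0.003,0,0.002,0,0,0,1],[-0.003,0,0.005,0,0,0,1],[-0.003,0,0.005,0,0,0,1]]' |grep -E 'pos|contact'
for k in 1 2 3; do python3 -m crank '[[0,0,0.001,0,0,0,1],[0,0,0.003,0,0,0,1],[0,0,0.003,0,0,0,1]]' |grep -E 'pos|contact'; done
python3 -c "
from h import *
st();cover()"
```

```text
eef_pos: [495.0, 107.4, 60.0]
contact_force: [-0.1, -0.8, 0.3]
eef_pos: [495.4, 107.5, 57.1]
contact_force: [0.1, 0.7, 1.8]
eef_pos: [495.0, 107.4, 54.1]
contact_force: [-2.1, -0.5, 2.6]
eef_pos: [494.9, 107.4, 51.1]
contact_force: [-1.8, -0.4, 1.1]
t 50.1 bin [-36.  -34.8] w [494.9 107.4  51.1] rot [-180.     0.    13.1] F [-1.8 -0.4  1.1] op 0.001 g 0.730032225837931 q6 1.55
(np.float64(0.0), 0) (np.float64(0.1), 1) (np.float64(0.2), -7) (np.float64(0.3), -20) (np.float64(0.4), -20) (np.float64(0.5), -19) (np.float64(0.6), 1) (np.float64(0.7), 0) (np.float64(0.8), -1) (np.float64(0.9), -23) (np.float64(1.0), -22) (np.float64(1.1), 0) (np.float64(1.2), 17) (np.float64(1.3), 52) (np.float64(1.4), 53) (np.float64(1.5), 52) (np.float64(1.6), 52) (np.float64(1.7), 53) (np.float64(1.8), 52) (np.float64(1.9), 52) (np.float64(2.0), 51) (np.float64(2.1), 52) (np.float64(2.2), 51) (np.float64(2.3), -11)
```

```bash
for k in 1 2 3 4; do python3 -m crank '[[0,0,0.001,0,0,0,1],[0,0,0.002,0,0,0,1],[0,0,0.002,0,0,0,1]]' |grep -E 'pos|contact'; done
```

```text
eef_pos: [495.0, 107.4, 49.2]
contact_force: [-2.8, -1.1, 5.1]
eef_pos: [494.8, 107.4, 47.2]
contact_force: [-3.4, -1.8, 6.0]
eef_pos: [495.3, 107.5, 45.0]
contact_force: [0.8, 0.3, -1.0]
eef_pos: [495.5, 107.6, 43.0]
contact_force: [-0.1, 0.2, 0.1]
```

```bash
for k in 1 2; do python3 -m crank '[[0,0,0.001,0,0,0,1],[0,0,0.002,0,0,0,1],[0,0,0.002,0,0,0,1]]' |grep -E 'pos|contact'; done
python3 -c "
from h import *
g=cams.grab_frame('side')
a=cv2.cvtColor(cv2.imread('pics/side0.png'),cv2.COLOR_BGR2RGB)
d=np.abs(a.astype(int)-g['image']).sum(2)[150:225,180:265]
for row in d[::3,::3]: print(''.join('#' if v>90 else '+' if v>45 else '.' for v in row))
cover()"
```

```text
eef_pos: [495.5, 107.5, 41.2]
contact_force: [-0.1, 0.1, 2.3]
eef_pos: [495.5, 107.5, 39.6]
contact_force: [-0.9, 0.0, 9.1]
........#########............
........#########............
........#########+...........
........########.............
......+...######.+...........
.........+######.............
.......+..######.............
.........+.#####.............
...........######+...........
...........+#####............
............####.............
...........####....+.........
..........#+###+........+....
............#+++.....+.......
.............#...............
.............#.....++........
..............#.#+...........
..............+..............
.............................
............#................
...........###...............
...........+##...............
...........+###..##+.........
.........####+####++.........
........#####++#+##+.........
(np.float64(0.0), 0) (np.float64(0.1), -1) (np.float64(0.2), -14) (np.float64(0.3), -11) (np.float64(0.4), -9) (np.float64(0.5), -18) (np.float64(0.6), 1) (np.float64(0.7), 0) (np.float64(0.8), -9) (np.float64(0.9), -23) (np.float64(1.0), -22) (np.float64(1.1), -1) (np.float64(1.2), 16) (np.float64(1.3), 52) (np.float64(1.4), 52) (np.float64(1.5), 53) (np.float64(1.6), 53) (np.float64(1.7), 51) (np.float64(1.8), 52) (np.float64(1.9), 51) (np.float64(2.0), 51) (np.float64(2.1), 52) (np.float64(2.2), 49) (np.float64(2.3), -11)
```

```bash
python3 -m crank '[[0,0,-0.005,0,0,0,1],[0,0,-0.02,0,0,0,1],[0,0,-0.06,0,0,0,1],[0,0,-0.1,0,0,0,1],[0,0,-0.15,0,0,0,1]]' |grep -E 'pos|contact'
python3 -m crank '[[0,0.04,-0.03,0,0,0,1],[0,0.08,-0.06,0,0,0,1],[0,0.12,-0.1,0,0,0,1],[0,0.16,-0.1,0,0,0,1],[0,0.2,-0.1,0,0,0,1]]' >/dev/null
python3 -m crank '[[0,0.03,0,0,0,0,1],[0,0.08,0,0,0,0,1],[0,0.12,0,0,0,0,1],[0,0.12,0,0,0,0,1],[0,0.12,0,0,0,0,1]]' |grep -E 'pos|contact'
python3 - <<'E'
from h import *
for n in("top","side"):
    f=cams.grab_frame(n); a=cv2.cvtColor(cv2.imread(f'pics/{n}0.png'),cv2.COLOR_BGR2RGB)
    cv2.imwrite(f"pics/{n}_end.png",cv2.cvtColor(f["image"],cv2.COLOR_RGB2BGR))
    x,y=(165,180) if n=="top" else (180,145)
    d=cv2.absdiff(cv2.blur(a,(3,3)),cv2.blur(f["image"],(3,3))).astype(int).sum(2)
    for row in d[y:y+80:3,x:x+85:3]: print(''.join('#' if v>90 else '+' if v>45 else '.' for v in row))
    for c in blobs(f,(20,120,60),(36,255,255),amin=1):
        m=px(c)
        if abs(m[:,0].mean()-200)<12 and m[:,1].mean()>150: print(m.mean(0),cv2.contourArea(c)/64)
    m=cv2.morphologyEx((d>70).astype(np.uint8),cv2.MORPH_OPEN,np.ones((3,3)))
    k,_,s,_=cv2.connectedComponentsWithStats(m); print(n,"changed:",s[1:].tolist())
st()
E
```

```text
eef_pos: [494.0, 107.2, 189.6]
contact_force: [0.3, 0.3, -0.4]
eef_pos: [567.3, -204.9, 288.6]
contact_force: [0.5, 0.3, -0.1]
.............................
.............................
.............................
.............................
.............................
.............................
....................++.......
...............+++.+##.......
..........+++.+#++.+#++......
..........+#+..#++..+........
..........+#+................
..........++........++++.....
...............++++.++++.....
..........++++.+##+..+++.....
..........+#++..+++..........
...........#++...............
...........+.................
.............................
.............................
.............................
.............................
.............................
.............................
.............................
.............................
.............................
.............................
[203.29633621 239.56788793] 18.296875
top changed: [[246, 116, 157, 268, 17131], [347, 169, 10, 5, 32], [281, 172, 10, 10, 77], [317, 176, 6, 8, 41], [332, 182, 14
[... 1674 characters left out ...]
 [0, 130, 5, 3, 15], [25, 149, 4, 4, 14], [32, 149, 5, 4, 18], [0, 152, 5, 8, 27], [0, 155, 32, 50, 864], [27, 159, 35, 55, 1377], [7, 200, 8, 13, 56], [24, 212, 5, 4, 18], [3, 214, 8, 15, 77], [12, 215, 4, 6, 23], [0, 223, 3, 7, 18], [2, 231, 3, 3, 9], [283, 231, 14, 15, 140], [246, 232, 14, 15, 142], [202, 240, 14, 15, 151], [248, 247, 3, 3, 9], [290, 247, 5, 4, 17], [253, 249, 3, 3, 9], [59, 251, 249, 133, 14436], [210, 257, 3, 3, 9], [0, 265, 14, 47, 404], [261, 274, 15, 16, 168], [265, 290, 10, 6, 40], [59, 310, 12, 9, 85], [0, 313, 54, 23, 633], [229, 348, 3, 4, 12]]
t 53.65 bin [ -35.9 -353.9] w [ 567.3 -203.4  288.9] rot [-180.     0.    13.1] F [ 0.4  0.7 -0.1] op 0.001 g 0.0 q6 1.0
```

The cover outline and the tab position match the start picture, so the cover is shut and the latch is home. All tubs are in and the bystanders are unmoved.

```bash
python3 -c "
from rig import sign_off
print(sign_off())"
```

```text
the job is handed in; nothing more can be done
None
```

I handed the job in: the six red-lidded tubs are each in their own pocket of the bin, the cover is shut and the latch has snapped home; I saw no white-lidded tub or bystander move in the last pictures, and the verdict itself was not shown.

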